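Hang the spatula on the sloped rack

ROBOT

A 6-joint arm with a two-finger parallel gripper is mounted at the origin on a cart in front of the work surface, level with it; the furniture and walls round the work are solid. World frame = base frame: x ahead of the robot, y to its left, z up, the work surface at z = 0. Lengths are in m, angles in rad, forces in N, time in s.
With the tool pointing down it reaches from about 0.275 to 1 m from the base axis. Payload 8.4 kg.
Tool frame: the origin (TCP) lies midway between the tips of the shut fingers; the grasp point (between the pads) lies 19 mm behind it (env.tcp_to_grasp is the distance from the TCP to the grasp point, in m); z points along the fingers, y is the line along which they close (so a half turn about z gives the same grasp; the last joint's range is limited). The gripper opens to 85 mm and grips with 20 to 120 N. Pads are 22 mm wide; open, the fingers measure 114 mm over their backs; the gripper's body (76 mm by 85 mm) begins 54 mm behind the grasp point. The pads swing forward as they close: fully open they stand 13 mm farther back than shut.
Start: joints at [-0.002, 0.353, 1.633, -0, 1.155, -0.002], TCP at [0.625, -0, 0.231] pointing down, gripper open.
Joint ranges: [-2.63, 2.63], [-0.92, 2.1], [0.06, 2.66], [-1.3, 4.44], [0, 2.69], [-3.02, 3.02]. Speed limits (rad/s): [2.22, 2.22, 2.79, 3.14, 3.14, 3.14].

INTERFACE

Orientations are given as a unit quaternion [w, x, y, z].
In Python, from plant import get_state, capture, calibration, order, env gives the robot as it stands.
- The arm moves only by the shell command python3 -m jog 'ROWS' [FORCE]. ROWS is JSON, a list of rows, each an object with "travel": the shift along the tool's x, y, z in m, a list of three; "twist": the turn, a rotation vector about the tool's x, y, z in rad, a list of three; "gripper": the finger opening in m, from 0 to 0.0854. In form: [{"travel": [tx, ty, tz], "twist": [wx, wy, wz], "gripper": gripper}, ...]. A call has 1 to 5 rows; each row shifts and turns the commanded pose from where the row before left it, along the tool's axes as they then stand; what a row does not reach is not made up. A row lasts 1/8 s, in which the tool goes at most 62.5 mm and 10.7 degrees, less where a joint would pass 70% of its speed; a pose out of reach is approached as far as the arm can. A call is refused whole if a number of a shift passes 0.0625 or a number of a turn 0.188, either way. A call with a gripper value outside its range is refused whole. The fingers move at their own pace and stop on an object; FORCE is the grip in N (left out, the last holds). Time passes only in rows, so rows that do not move let the fingers close. It gives the time, the measured TCP pose, the force, the opening and the grip force at its end, in the units of the state.
- get_state(): the state, without advancing time (a new reading comes with each control period).
- capture(name): name is "scene" or "side" or "wrist"; returns the picture (400x640x3 uint8, blue, green, red); there is no depth.
- calibration(name): a dict with "fov_y" (degrees; the focal length in pixels is half the picture's height over the tangent of half this angle, whatever the lens; pixels are square), "cx", "cy" (the principal point, pixels), "dist" ([k1, k2, p1, p2, k3] as OpenCV has them; the pictures are not rectified), "extrinsics" (4x4, takes a point from camera to world coordinates); the wrist camera has in their place "hand_eye" (4x4, takes a point from camera to tool coordinates, whose origin is the TCP and whose axes are the flange's). Camera axes: x right, y down, z forward; pixel columns grow to the right and rows downward; lengths in m; the calibration is good to about 2 mm. A picture is of the moment at which its call begins: read the wrist's pose just before it. calibration takes no time and is no camera call.
- order.job_done(): hands the job in; it is judged then, once.
The state is a dict: "time": time; "qpos": joint angles; "qd": joint speeds; "tau": joint torques, N m; "ee_pos": TCP position; "tcp_rot": TCP orientation; "ft_force": force on the tool from outside, world axes, zero at the start; "moment": the same for the moment, N m; "opening": finger opening in m; "finger_force": force on a finger pad.
Only numpy, scipy, OpenCV 4.12 (cv2) and the standard library are available. Lean on these libraries where they do the work, as an engineer would, in place of code of your own. Each camera call takes 0.05 s, during which the arm holds its last target. There are 200 camera calls.

TASK

Hang the spatula on the sloped wooden rack, on the peg with the smaller head (the other head does not fit through; each peg is clamped somewhere along its short cross slot): pass the wide part of the keyhole in its handle end over the head, then slide the spatula down the slope while pressing it down on the sprung latch pin below the peg, until the peg's neck sits at the far end of the narrow slot and the pin has sprung fully up inside the wide hole, locking it on. Leave it hanging straight down the board, do not jam it hard against the rack, and leave the other things where they stand.

Things in the scene. Friction and masses are not known exactly. Their poses are not given: they have to be found in the camera images.
- spatula: Loose spatula. Black handle bar 22 wide, 14 thick (x -42 to 50 mm); slotted steel blade 62 wide, 4 thick (to x -104); steel eye plate 36 wide, 6 thick (x 44 to 95) with a keyhole: wide hole 18.5 across (x 55 to 74), a short funnel, slot 9.5 wide ending at x 87. Flat underside. Origin on the underside at mid-handle; x towards the eye, y across, z up when it lies flat. 0.1 to 0.17 kg.
- hole (a point): Centre of the wide part of the keyhole, at mid thickness of the eye plate: (64.5, 0, 3) mm in the spatula's frame.
- slot_end (a point): Where a peg's neck sits when the spatula is fully hung: in the narrow slot 3.5 mm from its closed end, mid thickness: (83.5, 0, 3) mm in the spatula's frame.
- rack: Fixed wooden rack 230 mm wide (y), 205 deep, 147 tall: a flat board rising at 35 degrees towards the rack's +x; outward normal (-0.574, 0, 0.819), up the slope (0.819, 0, 0.574) in its frame. A 10 mm high strip runs along the lower edge. Origin on the worktop at the middle of the front edge. Two steel mounts with a peg each, square to the board, 110 mm apart, 198 mm up the slope.
- mount_small: Steel mount 44 x 46 mm, flush in the board, left or right, with the small-headed peg. Origin on the board at the middle of its cross slot; axes as the rack's. The peg is clamped up to 9 mm to either side (y) of the origin: its true place is not reported; see or feel it. Peg: neck 7 thick, 10 long, flat head 15 across, 5.5 thick (top 15.5 off the board).
- seat_small (a point): Point on the board 3 mm off its surface at the mount's origin; x up the slope, y across, z square off the board. When hung, slot_end has x and z here near 0 and y equal to the peg's unreported offset (-9 to 9 mm).
- latch_small (a joint): Travel of the small peg's latch pin (m): 0 fully up, 0.005 pressed flush. A round domed brass pin 9 mm across, 5 mm proud of the board, 19 mm straight down the slope from the peg (it shares the peg's sideways offset), moving square to the board. Its spring gives 4 N at first, 8 N when flush. The eye plate gets under the head only with the pin pressed at least 2 mm.
- mount_large: The other mount: same, but its peg's head is 26 mm across and does not go through the spatula's hole. Origin and axes as for mount_small.
- lemon: A loose lemon, 70 mm long, bystander. Origin under its middle.
- garlic: A loose garlic bulb, 60 mm, bystander. Origin under its middle.
- spice_jar: A loose glass spice jar with a dark cap, 41 mm wide, 105 mm tall, bystander. Origin under its middle.
- peeler: A loose vegetable peeler with a green handle, 170 mm long, bystander lying in front of the rack. Origin under its middle.

How it is judged:
At the end, for the whole second after the job is handed in: Spatula at rest, locked on the small peg: latch pin up within 1.5 mm, slot_end within 6 mm along and 13 mm across the slope of seat_small and under 4.5 mm above it (plate behind the head), its x axis under 1.01 rad (0.96 exact) and z axis under 0.76 rad (0.61 exact) from vertical (value of joint latch_small below 0.0015 m and z of slot_end in the frame of seat_small below 0.0045 m and x of slot_end in the frame of seat_small between -0.006 and 0.006 m and y of slot_end in the frame of seat_small between -0.013 and 0.013 m and angle between spatula's own x axis and vertical below 1.01 rad and angle between spatula's own z axis and vertical below 0.76 rad and linear speed of spatula below 0.02 m/s and angular speed of spatula below 0.2 rad/s); the robot touches nothing.
It fails at once if the spatula is forced against the rack or a peg (over 60 N) (contact force between spatula and rack above 60 N or contact force between spatula and mount_small above 60 N or contact force between spatula and mount_large above 60 N).
It fails at once if the robot presses hard on the rack (over 60 N) (contact force between the fingers and rack above 60 N).
It fails at once if a bystander (lemon, garlic, spice jar, peeler) is shifted by more than 5 cm (distance of any of lemon, garlic, spice_jar, peeler from where it was at the start of the episode above 0.05 m).
It also fails if it takes over 51 s, if anything falls off the work surface, if the arm or the gripper's body presses on something with over 40 N, if the wrist force passes 120 N, or if a joint passes its speed limit or range.

## Working session

There is one attempt and no reset: what is moved stays moved. The work goes in short steps, Python scripts to look and compute and a shell command to move; the robot and the scene stay as the last step left them, time stands still between calls to the robot, and variables do not carry over. Pictures are saved under pics/ and viewed, at most 10 in all, crops included, and the job is handed in when it is done.

```bash
ls; mkdir -p pics
python3 - <<'E'
from plant import *
import cv2
for n in("scene","side","wrist"):
    c=calibration(n);print(n,{k:(v if not hasattr(v,'tolist') else v.tolist()) for k,v in c.items()})
a=capture("scene");b=capture("side");w=capture("wrist")
cv2.imwrite("pics/scene.png",a);cv2.imwrite("pics/side.png",b);cv2.imwrite("pics/wrist.png",w)
print(get_state())
E
```

```text
pics
scene {'fov_y': 45.58747757828435, 'cx': 317.9764263569091, 'cy': 194.53187361345778, 'dist': [0.04794213912673392, 0.0, 0.0, 0.0, 0.0], 'extrinsics': [[0.6869578416246142, -0.46397958703286507, 0.5592958668247632, -0.08349493332308648], [-0.7266320032664255, -0.44888240440657606, 0.520106257262102, -0.5176418833748965], [0.009739387017280738, -0.7636933480337397, -0.6455057044748284, 0.783031571894084], [0.0, 0.0, 0.0, 1.0]]}
side {'fov_y': 45.92110636418733, 'cx': 314.52359001327665, 'cy': 203.34410714129874, 'dist': [-0.11650819795119917, 0.0, 0.0, 0.0, 0.0], 'extrinsics': [[0.986452136067399, -0.10343861694800442, 0.12732884893828922, 0.3984299270792839], [-0.16176251388588786, -0.48417592551822675, 0.8598875288372814, -0.8715127761650544], [-0.02729601343389903, -0.8688349242937076, -0.4943488666702533, 0.6342592102775897], [0.0, 0.0, 0.0, 1.0]]}
wrist {'fov_y': 69.99728197305073, 'cx': 318.0082006056467, 'cy': 199.19825558965164, 'dist': [-0.03188775032366923, 0.0, 0.0, 0.0, 0.0], 'hand_eye': [[0.00021188803973249323, -0.9540396989742482, -0.2996801759953134, 0.07636020245
[... 206 characters left out ...]
, 1.0]]}
{'time': 0.15, 'qpos': array([-2.39250032e-03,  3.53541170e-01,  1.63392323e+00,  1.35548830e-05,
        1.15516904e+00, -2.44272913e-03]), 'qd': array([ 0.00041483, -0.00344285, -0.00342287, -0.00100393, -0.00162584,
        0.0010523 ]), 'tau': array([-7.39769093e-04, -6.05638933e+01, -3.42338884e+01, -2.29960733e-05,
        6.16452831e-03, -4.00942213e-05]), 'ee_pos': array([6.24666974e-01, 9.73529810e-06, 2.30718727e-01]), 'tcp_rot': array([-3.73235542e-04,  7.07090864e-01,  7.07122507e-01, -3.62689609e-04]), 'ft_force': array([-0.3747394 ,  0.12753184,  0.46245076]), 'moment': array([-0.01501591, -0.06485425, -0.0522803 ]), 'finger_force': 0.0, 'opening': 0.08549666254217556}
```

View pics/scene.png

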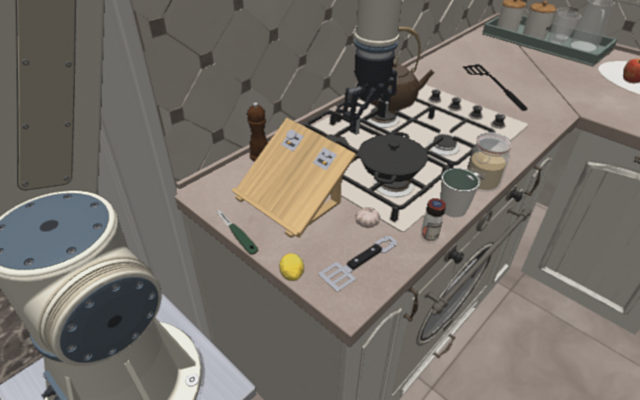

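View pics/side.png

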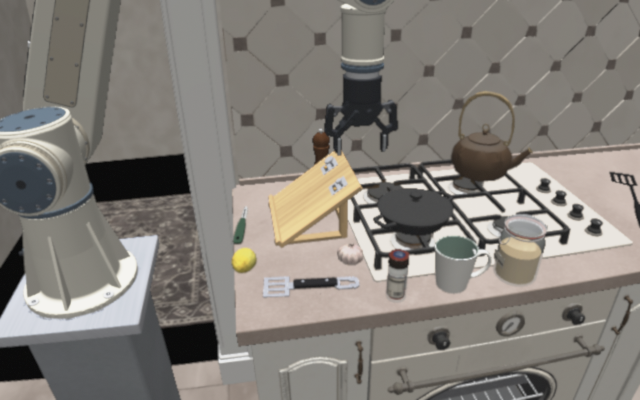

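The scene view shows the rack near (295,178), with its pegs near (292,140) and (325,157). The spatula runs from its blade at (338,276) to its eye at (388,245). In the side view the spatula is at (270–358,284) with its eye to the right, the pegs are at (330,165) and (343,186), and the jar is at (398,275).

```bash
cat > h.py <<'E'
import numpy as np, cv2
from plant import *
from scipy.spatial.transform import Rotation as R
def tool():
    s=get_state();q=s['tcp_rot'];T=np.eye(4);T[:3,:3]=R.from_quat([q[1],q[2],q[3],q[0]]).as_matrix();T[:3,3]=s['ee_pos'];return T
def cam(n,T=None):
    c=calibration(n);f=200/np.tan(np.radians(c['fov_y'])/2)
    K=np.array([[f,0,c['cx']],[0,f,c['cy']],[0,0,1.]])
    E=np.array(c['extrinsics']) if 'extrinsics' in c else T@np.array(c['hand_eye'])
    return K,np.array(c['dist']),E
def ray(n,uv,T=None):
    K,d,E=cam(n,T);p=cv2.undistortPoints(np.array([[uv]],float),K,d)[0,0]
    v=E[:3,:3]@[p[0],p[1],1];return E[:3,3],v/np.linalg.norm(v)
def onz(n,uv,z,T=None):
    o,v=ray(n,uv,T);return o+v*(z-o[2])/v[2]
def onplane(n,uv,p,nn,T=None):
    o,v=ray(n,uv,T);return o+v*(np.dot(p-o,nn)/np.dot(v,nn))
def tri(rays):
    A=sum(np.eye(3)-np.outer(v,v) for o,v in rays);b=sum((np.eye(3)-np.outer(v,v))@o for o,v in rays)
    p=np.linalg.solve(A,b);return p,[np.linalg.norm(np.cross(p-o,v)) for o,v in rays]
def proj(n,P,T=None):
    K,d,E=cam(n,T);M=np.linalg.inv(E);return cv2.projectPoints(np.array([P],float),cv2.Rodrigues(M[:3,:3])[0],M[:3,3],K,d)[0][0,0]
E
python3 - <<'E'
import cv2
a=cv2.imread("pics/scene.png")[105:305,210:410];b=cv2.imread("pics/side.png")[140:310,225:425]
a=cv2.resize(a,(800,800),interpolation=3)
cv2.imwrite("pics/c1.png",cv2.resize(cv2.imread("pics/scene.png")[110:300,210:450],(0,0),fx=3.1,fy=3.1,interpolation=2))
cv2.imwrite("pics/c2.png",cv2.resize(cv2.imread("pics/side.png")[140:310,225:425],(0,0),fx=3.5,fy=3.5,interpolation=2))
E
```

```text
(no output)
```

View pics/c1.png

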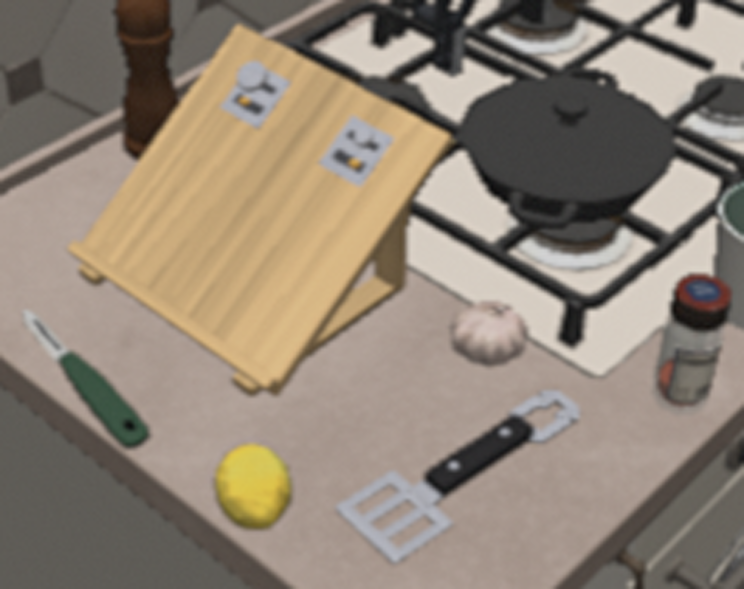

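View pics/c2.png

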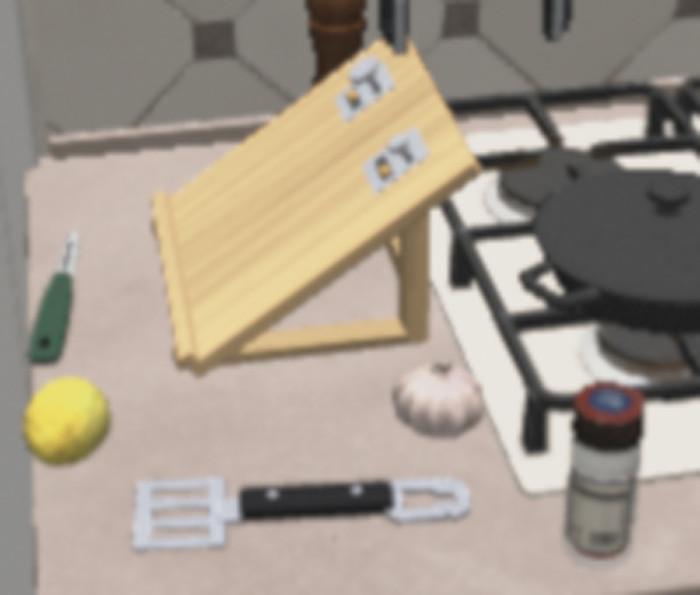

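c1 shows the big head on the left peg at (256,77), so the small peg is the right one at about (360,135). Its latch is at (350,160). The spatula's handle runs from (430,480) to (530,425), with the eye tip at (575,405).

Run:
```python
from h import *
np.set_printoptions(precision=4,suppress=True)
c1=lambda u,v:(210+u/3.1,110+v/3.1)
c2=lambda u,v:(225+u/3.5,140+v/3.5)
# spatula by handle mask
for n,box in(("scene",(330,225,400,285)),("side",(285,270,345,300))):
    im=cv2.imread(f"pics/{n}.png");x0,y0,x1,y1=box
    m=(im[y0:y1,x0:x1].max(2)<70).astype(np.uint8)
    k,l,st,ce=cv2.connectedComponentsWithStats(m);i=1+np.argmax(st[1:,4])
    ys,xs=np.where(l==i);P=np.array([onz(n,(x+x0,y+y0),.010)[:2] for x,y in zip(xs,ys)])
    c,s,a=cv2.minAreaRect(P.astype(np.float32)*1000);print(n,st[i,4],c,s,a)
print("eye tip",onz("scene",c1(577,405),.006),onz("side",c2(469,498),.006))
print("blade end",onz("scene",c1(369,536),.004),onz("side",c2(138,515),.004))
for nm,a,b in(("frontR",(272,388),(197,368)),("frontL",(72,247),(158,198)),("topR",(450,135),(478,168)),("topL",(237,27),(383,43)),("smallpeg",(358,135),(404,155)),("smlatch",(351,160),(386,168)),("lgpeg",(258,75),(374,76))):
    print(nm,*tri([ray("scene",c1(*a)),ray("side",c2(*b))]))
for nm,a,b in(("lemon",(253,485),(67,420)),("garlic",(488,333),(438,400)),("jar",(690,345),(602,475)),("peelerH",(130,430),(45,350)),("peelerT",(28,315),(72,238))):
    print(nm,*tri([ray("scene",c1(*a)),ray("side",c2(*b))]))
```

```text
scene 291 (505.7708435058594, -110.84083557128906) (22.66944122314453, 91.26251983642578) 83.04304504394531
side 303 (506.2572326660156, -113.84329223632812) (25.64307403564453, 86.75113677978516) 83.20589447021484
eye tip [ 0.5953 -0.1305  0.006 ] [ 0.5971 -0.1256  0.006 ]
blade end [ 0.4009 -0.1018  0.004 ] [ 0.402  -0.1006  0.004 ]
frontR [0.4521 0.0422 0.0063] [np.float64(0.00017544576861469423), np.float64(0.00017544576861480493)]
frontL [0.445  0.2647 0.0174] [np.float64(0.000520721093007152), np.float64(0.0005207210930071837)]
topR [0.642  0.0402 0.1381] [np.float64(0.001189704924257086), np.float64(0.0011897049242571111)]
topL [0.6253 0.2551 0.1416] [np.float64(0.006923767744594662), np.float64(0.006923767744594672)]
smallpeg [0.6076 0.1027 0.1221] [np.float64(0.0034444915753571825), np.float64(0.003444491575357172)]
smlatch [0.5923 0.0951 0.1143] [np.float64(0.00013813544429233852), np.float64(0.0001381354442922422)]
lgpeg [0.6077 0.2122 0.1295] [np.float64(0.0012620456992578875), np.float64(0.0012620456992579734)]
lemon [ 0.3649 -0.0282  0.0266] [np.float64(1.8519137721161762e-05), np.float64(1.8519137721211585e-05)]
garlic [ 0.5969 -0.0444  0.0207] [np.float64(0.0003337408595616068), np.float64(0.000333740859561584)]
jar [ 0.6601 -0.1764  0.0526] [np.float64(3.177609785377635e-05), np.float64(3.177609785381182e-05)]
peelerH [0.3518 0.0854 0.0058] [np.float64(0.00047453246611519354), np.float64(0.00047453246611514583)]
peelerT [0.376  0.2345 0.007 ] [np.float64(0.0006984413450874647), np.float64(0.0006984413450874875)]
```

View pics/wrist.png

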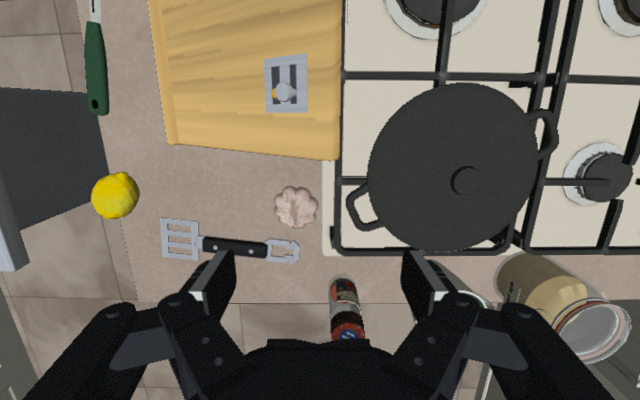

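The wrist view shows the small peg's head at (285,91) on a mount spanning (264,57)–(308,110). The spatula's handle runs (203,240)–(267,250), with the eye at (283,249).

Run:
```python
from h import *
np.set_printoptions(precision=4,suppress=True)
im=cv2.imread("pics/wrist.png");T=tool();T[:3,3]=[.624667,0,.230719]
hsv=cv2.cvtColor(im,cv2.COLOR_BGR2HSV)
# mount: low saturation pixels within wood window
x0,y0,x1,y1=250,40,325,125
m=(hsv[y0:y1,x0:x1,1]<60).astype(np.uint8)
m=cv2.morphologyEx(m,cv2.MORPH_CLOSE,np.ones((5,5)))
c=max(cv2.findContours(m,0,1)[0],key=cv2.contourArea)
r=cv2.minAreaRect(c);print("mount rect",np.array(r[0])+[x0,y0],r[1:])
box=cv2.boxPoints(r)+[x0,y0];print(box)
for yaw in (2,4):
    w=np.radians(yaw);n=np.array([-.574*np.cos(w),-.574*np.sin(w),.819])
    # plane through the triangulated latch (approx on board)
    for z in(.112,.117,):
        q=[onplane("wrist",b,np.array([.594,.095,z]),n,T) for b in box]
        L=[np.linalg.norm(q[i]-q[i-1]) for i in range(4)]
        print(yaw,z,"c",np.mean(q,0),"L",np.array(L)*1e3);print(np.array(q))
# handle
x0,y0,x1,y1=190,225,275,265
m=(im[y0:y1,x0:x1].max(2)<60).astype(np.uint8);k,l,st,ce=cv2.connectedComponentsWithStats(m);i=1+np.argmax(st[1:,4]);ys,xs=np.where(l==i)
P=np.array([onz("wrist",(x+x0,y+y0),.012,T)[:2] for x,y in zip(xs,ys)]);print("handle",cv2.minAreaRect((P*1000).astype(np.float32)))
# steel of spatula: full length
x0,y0,x1,y1=155,210,305,270
s=hsv[y0:y1,x0:x1];bg=((s[...,2]>150)&(s[...,1]<28)).astype(np.uint8)
k,l,st,ce=cv2.connectedComponentsWithStats(bg);
for i in np.argsort(-st[1:,4])[:4]+1: print(st[i]+[x0,y0,0,0,0],ce[i]+[x0,y0])
print("peg top",onz("wrist",(285,91),.13,T))
for nm,uv in(("frontR",(175,143)),("topR",(333,159))):print(nm,[onz("wrist",uv,z,T) for z in(.005,.145)])
```

```text
mount rect [284.9777  82.8632] ((59.08668518066406, 43.20738220214844), 88.87670135498047)
[[262.799   53.749 ]
 [305.9981  52.902 ]
 [307.1564 111.9773]
 [263.9573 112.8244]]
2 0.112 c [0.5958 0.0978 0.1133] L [49.9201 47.5254 44.7538 50.4215]
[[0.5767 0.1235 0.1006]
 [0.6156 0.1193 0.1277]
 [0.616  0.0746 0.1269]
 [0.5747 0.0737 0.098 ]]
2 0.117 c [0.5964 0.0973 0.1187] L [48.8841 46.5391 43.825  49.3751]
[[0.5777 0.1225 0.1063]
 [0.6158 0.1184 0.1328]
 [0.6162 0.0746 0.132 ]
 [0.5758 0.0738 0.1037]]
4 0.112 c [0.5958 0.0977 0.1134] L [49.889  47.2893 44.6905 50.5059]
[[0.5769 0.1234 0.1014]
 [0.6156 0.1192 0.1283]
 [0.616  0.0746 0.1264]
 [0.5746 0.0737 0.0974]]
4 0.117 c [0.5964 0.0973 0.1188] L [48.8557 46.3099 43.7649 49.4598]
[[0.5779 0.1224 0.1071]
 [0.6158 0.1183 0.1334]
 [0.6162 0.0746 0.1315]
 [0.5757 0.0738 0.1031]]
handle ((506.37200927734375, -116.88971710205078), (41.95231628417969, 89.48702239990234), 83.96317291259766)
[ 160  218   43   43 1084] [180.0323 239.1052]
[265 240  35  25 478] [283.0397 251.6715]
[250 250   3   3   7] [250.7143 251.    ]
[214 246   3   3   7] [215.     247.2857]
peg top [0.5984 0.0909 0.13  ]
frontR [array([0.4406, 0.0361, 0.005 ]), array([0.5106, 0.0514, 0.145 ])]
topR [array([0.6444, 0.0151, 0.005 ]), array([0.6371, 0.0383, 0.145 ])]
```

```bash
python3 -m jog '[{"travel":[-0.03,-0.023,0],"twist":[0,0,0],"gripper":0.085},{"travel":[-0.03,-0.023,0],"twist":[0,0,0],"gripper":0.06},{"travel":[-0.03,-0.023,0],"twist":[0,0,0],"gripper":0.06},{"travel":[-0.026,-0.024,0],"twist":[0,0,0],"gripper":0.06},{"travel":[0,0,0],"twist":[0,0,0.17],"gripper":0.06}]' 40
python3 -m jog '[{"travel":[0,0,0.0],"twist":[0,0,0.17],"gripper":0.06},{"travel":[0,0,0],"twist":[0,0,0.17],"gripper":0.06},{"travel":[0,0,0.0],"twist":[0,0,0.17],"gripper":0.06},{"travel":[0,0,0.0],"twist":[0,0,0.17],"gripper":0.06},{"travel":[0,0,0.0],"twist":[0,0,0.17],"gripper":0.06}]'
python3 -m jog '[{"travel":[0,0,0.02],"twist":[0,0,0.17],"gripper":0.06},{"travel":[0,0,0.02],"twist":[0,0,0.17],"gripper":0.06},{"travel":[0,0,0.02],"twist":[0,0,0.17],"gripper":0.06},{"travel":[0,0,0.02],"twist":[0,0,0.17],"gripper":0.06},{"travel":[0,0,0],"twist":[0,0,0],"gripper":0.06}]'
python3 - <<'E'
from h import *
np.set_printoptions(precision=4,suppress=True)
T=tool();im=capture("wrist");print(T,get_state()['qpos']);np.save("T1.npy",T);cv2.imwrite("pics/w1.png",im)
E
```

```text
time: 0.78
ee_pos: [0.5302, -0.1175, 0.2311]
tcp_rot: [-0.0, 0.766, 0.643, -0.001]
ft_force: [-0.4, 0.6, 0.2]
opening: 0.0603
finger_force: 0.0
time: 1.4
ee_pos: [0.5318, -0.116, 0.231]
tcp_rot: [-0.0, 0.963, 0.269, -0.0]
ft_force: [0.9, 0.3, 0.0]
opening: 0.0595
finger_force: 0.0
time: 2.02
ee_pos: [0.5308, -0.1157, 0.1499]
tcp_rot: [-0.0, 0.998, -0.064, -0.002]
ft_force: [-0.2, -0.9, 0.4]
opening: 0.06
finger_force: 0.0
[[ 0.9918 -0.1277 -0.0032  0.5308]
 [-0.1277 -0.9918  0.0007 -0.1157]
 [-0.0033 -0.0003 -1.      0.1499]
 [ 0.      0.      0.      1.    ]] [-0.2175  0.3228  1.8797  0.      0.9406  1.4788]
```

View pics/w1.png

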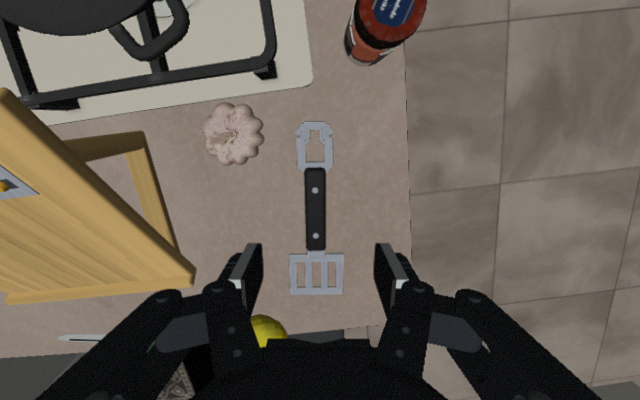

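The wrist is now aligned above the spatula: handle (315,168)–(315,250), eye tip at (315,122), blade end at (316.5,294). The garlic is at (233,133).

Run:
```python
from h import *
np.set_printoptions(precision=4,suppress=True)
T=np.load("T1.npy");im=cv2.imread("pics/w1.png")
x0,y0,x1,y1=295,160,340,258
m=(im[y0:y1,x0:x1].max(2)<75).astype(np.uint8);k,l,st,ce=cv2.connectedComponentsWithStats(m);i=1+np.argmax(st[1:,4]);ys,xs=np.where(l==i)
print(st[i],ce[i]+[x0,y0])
P=np.array([onz("wrist",(x+x0,y+y0),.013,T)[:2] for x,y in zip(xs,ys)])
(c,s,a)=cv2.minAreaRect((P*1000).astype(np.float32));print(c,s,a)
hsv=cv2.cvtColor(im,cv2.COLOR_BGR2HSV)
for b,z in(((285,110,345,168),.006),((280,252,350,300),.004)):
    x0,y0,x1,y1=b;s=hsv[y0:y1,x0:x1];mm=((s[...,1]<35)&(s[...,2]>110)).astype(np.uint8)
    k,l,st,ce=cv2.connectedComponentsWithStats(mm);i=1+np.argmax(st[1:,4]);print(st[i]+[x0,y0,0,0,0],onz("wrist",ce[i]+[x0,y0],z,T))
    X,Y,W,H=st[i][:4]
    print([onz("wrist",(X+x0+W/2-.5,yy),z,T) for yy in(Y+y0,Y+y0+H)])
```

```text
[   9    7   22   84 1618] [315.152  207.9468]
(507.62750244140625, -109.67494201660156) (21.076187133789062, 91.6529769897461) 83.10050201416016
[ 295  121   39   47 1195] [ 0.5751 -0.1178  0.006 ]
[array([ 0.5969, -0.1205,  0.006 ]), array([ 0.5508, -0.1144,  0.006 ])]
[ 288  252   56   44 1747] [ 0.4275 -0.1     0.004 ]
[array([ 0.4549, -0.1033,  0.004 ]), array([ 0.3967, -0.0957,  0.004 ])]
```

```bash
python3 -m jog '[{"travel":[0.002,-0.003,0.035],"twist":[0,0,0],"gripper":0.05},{"travel":[0,0,0.04],"twist":[0,0,0],"gripper":0.05},{"travel":[0,0,0.04],"twist":[0,0,0],"gripper":0.05},{"travel":[0,0,0.02],"twist":[0,0,0],"gripper":0.05},{"travel":[0,0,0.008],"twist":[0,0,0],"gripper":0.05}]' 60
python3 -m jog '[{"travel":[0,0,0.004],"twist":[0,0,0],"gripper":0.04},{"travel":[0,0,0],"twist":[0,0,0],"gripper":0.01},{"travel":[0,0,0],"twist":[0,0,0],"gripper":0.01},{"travel":[0,0,0],"twist":[0,0,0],"gripper":0.01},{"travel":[0,0,0],"twist":[0,0,0],"gripper":0.01}]' 60
```

```text
time: 2.7
ee_pos: [0.5345, -0.1133, 0.008]
tcp_rot: [-0.0, 0.998, -0.063, -0.0]
ft_force: [0.7, -0.1, 0.5]
opening: 0.0504
finger_force: 0.0
time: 3.32
ee_pos: [0.5351, -0.1135, 0.0054]
tcp_rot: [0.0, 0.998, -0.064, 0.001]
ft_force: [-1.6, -0.1, 7.4]
opening: 0.0199
finger_force: 59.6
```

```bash
python3 -m jog '[{"travel":[0,0,0],"twist":[0,0,0],"gripper":0.028},{"travel":[0,0,0],"twist":[0,0,0],"gripper":0.028}]' 60
python3 -m jog '[{"travel":[0,0,0.003],"twist":[0,0,0],"gripper":0.028},{"travel":[0,0,0],"twist":[0,0,0],"gripper":0.028}]'
python3 -m jog '[{"travel":[0,0,0.002],"twist":[0,0,0],"gripper":0.028},{"travel":[0,0,0],"twist":[0,0,0],"gripper":0.028}]'
```

```text
time: 3.58
ee_pos: [0.5344, -0.1133, 0.0044]
tcp_rot: [-0.0, 0.998, -0.065, 0.0]
ft_force: [1.1, -0.7, -0.2]
opening: 0.028
finger_force: 0.0
time: 3.82
ee_pos: [0.5341, -0.1132, 0.0009]
tcp_rot: [-0.0, 0.998, -0.065, -0.0]
ft_force: [1.2, -0.4, -0.2]
opening: 0.0281
finger_force: 0.0
time: 4.08
ee_pos: [0.5344, -0.1133, -0.0003]
tcp_rot: [-0.0, 0.998, -0.065, -0.0]
ft_force: [-2.4, 0.2, 8.9]
opening: 0.0278
finger_force: 4.3
```

```bash
python3 -m jog '[{"travel":[0,0,-0.004],"twist":[0,0,0],"gripper":0.028},{"travel":[0,0,0],"twist":[0,0,0],"gripper":0.01},{"travel":[0,0,0],"twist":[0,0,0],"gripper":0.01},{"travel":[0,0,0],"twist":[0,0,0],"gripper":0.01}]' 80
python3 -m jog '[{"travel":[0,0,-0.01],"twist":[0,0,0],"gripper":0.01},{"travel":[0,0,-0.03],"twist":[0,0,0],"gripper":0.01},{"travel":[0,0,-0.04],"twist":[0,0,0],"gripper":0.01},{"travel":[0,0,-0.04],"twist":[0,0,0],"gripper":0.01},{"travel":[0,0,-0.04],"twist":[0,0,0],"gripper":0.01}]'
```

```text
time: 4.58
ee_pos: [0.5346, -0.1133, 0.0041]
tcp_rot: [0.0, 0.998, -0.064, 0.0]
ft_force: [-2.6, 0.2, 10.7]
opening: 0.0195
finger_force: 78.6
time: 5.2
ee_pos: [0.5341, -0.1132, 0.1648]
tcp_rot: [-0.0, 0.998, -0.065, -0.0]
ft_force: [0.5, -0.6, -0.7]
opening: 0.0194
finger_force: 78.8
```

```bash
python3 -m jog '[{"travel":[0,0,-0.035],"twist":[0,0,-0.09],"gripper":0.01},{"travel":[0,0,-0.035],"twist":[0,0,-0.09],"gripper":0.01},{"travel":[0,-0.03,0],"twist":[0,0.153,0],"gripper":0.01},{"travel":[0,-0.04,0],"twist":[0,0.153,0],"gripper":0.01},{"travel":[0,-0.04,0],"twist":[0,0.153,0],"gripper":0.01}]'
python3 -m jog '[{"travel":[0,-0.04,0],"twist":[0,0.153,0],"gripper":0.01},{"travel":[0,-0.04,0],"twist":[0,0,0],"gripper":0.01},{"travel":[0,-0.015,0],"twist":[0,0,0],"gripper":0.01},{"travel":[0,0,0],"twist":[0,0,0],"gripper":0.01}]'
python3 - <<'E'
from h import *
np.set_printoptions(precision=4,suppress=True)
T=tool();im=capture("wrist");print(T,get_state()['qpos']);np.save("T2.npy",T);cv2.imwrite("pics/w2.png",im)
E
```

```text
time: 5.82
ee_pos: [0.5285, -0.0027, 0.2342]
tcp_rot: [-0.006, 0.973, 0.024, 0.23]
ft_force: [0.6, 0.6, -2.3]
opening: 0.0194
finger_force: 78.9
time: 6.32
ee_pos: [0.5237, 0.0882, 0.2332]
tcp_rot: [-0.008, 0.953, 0.025, 0.301]
ft_force: [-0.8, 0.9, -0.8]
opening: 0.0198
finger_force: 78.9
[[ 0.818   0.0532  0.5727  0.5237]
 [ 0.0437 -0.9986  0.0302  0.0882]
 [ 0.5735  0.0003 -0.8192  0.2332]
 [ 0.      0.      0.      1.    ]] [ 0.2274 -0.0342  2.2611 -0.3173  0.3267  2.0161]
```

View pics/w2.png

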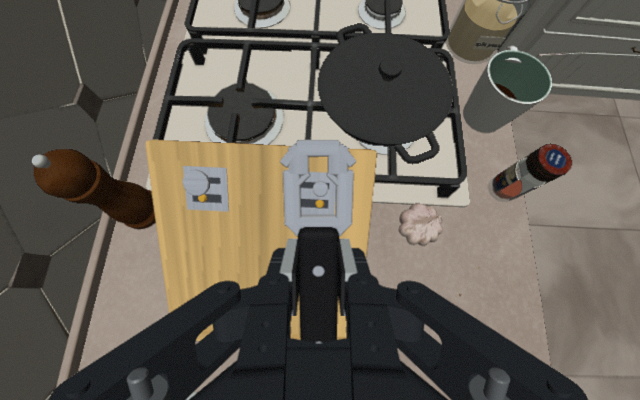

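The keyhole is in view at (319,190). Through it I can see the small peg's head at (321,189) and the brass latch at (319,204), and the big peg is at (196,182). I'll zoom in on this together with the start view.

Run:
```python
from h import *
a=cv2.resize(cv2.imread("pics/w2.png")[130:250,260:380],(480,480),interpolation=2)
b=cv2.resize(cv2.imread("pics/wrist.png")[45:125,250:325],(300,320),interpolation=2)
o=np.zeros((480,790,3),np.uint8);o[:,:480]=a;o[:320,490:]=b;cv2.imwrite("pics/z.png",o)
```

```text
(no output)
```

View pics/z.png

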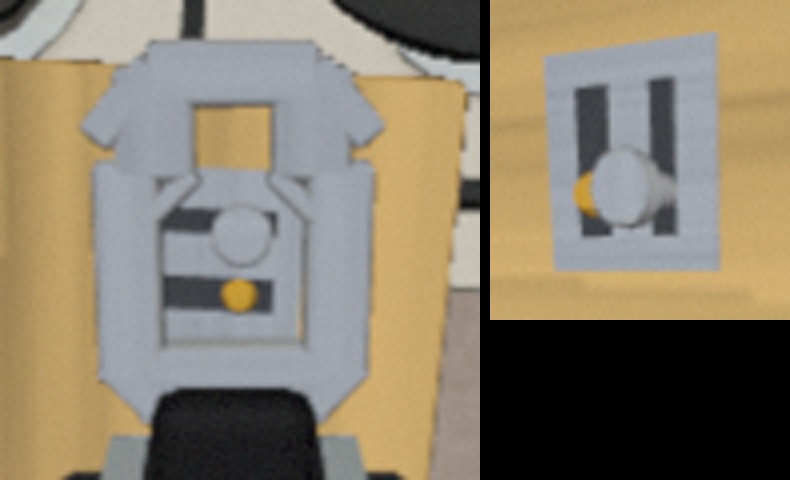

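Run:
```python
from h import *
np.set_printoptions(precision=4,suppress=True)
T=np.load("T2.npy");T0=np.array([[0,1,0,.624667],[1,0,0,0],[0,0,-1,.230719],[0,0,0,1.]]) 
Ti=np.linalg.inv(T)
zz=lambda u,v:(260+u/4,130+v/4)
I=np.eye(4)
for z in(-.004,-.002,0):
    print(z,"slotend87",onz("wrist",zz(231.5,103),z,I)*1e3,"bottom55",onz("wrist",zz(232.5,349),z,I)*1e3,"L/R hole",onz("wrist",zz(161,250),z,I)*1e3,onz("wrist",zz(304,250),z,I)*1e3,"plate L/R",onz("wrist",zz(97,250),z,I)*1e3,onz("wrist",zz(371,250),z,I)*1e3)
print("z plate by width")
P,e=tri([ray("wrist",zz(242,233),T),ray("wrist",(283,91.5),T0)]);print("head",P,e,"tool",(Ti@[*P,1])*1e3)
P2,e2=tri([ray("wrist",zz(242,233),T),ray("wrist",(283,91.5),T0),ray("scene",(210+361/3.1,110+133/3.1))]);print("head3",P2,e2,(Ti@[*P2,1])*1e3)
# latch on w2 ray at head z+10.5
hz=(Ti@[*P,1])[2]
print("head@",onz("wrist",zz(242,233),hz,I)*1e3,"latch",onz("wrist",zz(240,296),hz+.0105,I)*1e3)
# scale of head: 15mm dia, pixels 212..271
a=onz("wrist",zz(212,235),hz,I);b=onz("wrist",zz(271.5,235),hz,I);print("diam",b-a)
# large mount top & bottom plate edges for yaw
s=onz("wrist",(183,167),hz+.0155,I),onz("wrist",(226,167.5),hz+.0155,I);print(s)
s=[onz("wrist",zz(*p),hz+.0155,I)*1e3 for p in((163,205),(163,309),(276,211),(272,310))];print(s)
```

```text
-0.004 slotend87 [55.8931 -0.022  -4.    ] bottom55 [23.8399  0.138  -4.    ] L/R hole [37.2424 -8.9381 -4.    ] [37.2558  9.1836 -4.    ] plate L/R [ 37.2376 -17.0522  -4.    ] [37.2633 17.6821 -4.    ]
-0.002 slotend87 [55.5869 -0.0203 -2.    ] bottom55 [23.0731  0.142  -2.    ] L/R hole [36.6682 -9.0645 -2.    ] [36.6818  9.3175 -2.    ] plate L/R [ 36.6633 -17.2952  -2.    ] [36.6894 17.9381 -2.    ]
0 slotend87 [55.2807 -0.0186  0.    ] bottom55 [22.3063  0.146   0.    ] L/R hole [36.094  -9.1909  0.    ] [36.1078  9.4515  0.    ] plate L/R [ 36.0891 -17.5382   0.    ] [36.1155 18.1942  0.    ]
z plate by width
head [0.5975 0.0903 0.1382] [np.float64(0.000845203356462113), np.float64(0.0008452033564621078)] tool [   5.9697    1.7843  120.1818 1000.    ]
head3 [0.5974 0.0903 0.1392] [np.float64(0.0009120207942767209), np.float64(0.0008467894121979373), np.float64(0.0001568431905528592)] [   6.5126    1.8044  119.2941 1000.    ]
head@ [  5.8244   2.6182 120.1818] latch [-13.4892   2.2835 130.6818]
diam [0.     0.0142 0.    ]
(array([ 0.0235, -0.1341,  0.1357]), array([ 0.0229, -0.091 ,  0.1357]))
[array([  8.8823, -17.062 , 135.6818]), array([-18.6921, -17.528 , 135.6818]), array([  7.354 ,  11.3023, 135.6818]), array([-18.9453,  10.599 , 135.6818])]
```

```bash
python3 -m jog '[{"travel":[-0.0135,0.0015,0.02],"twist":[0,0,0],"gripper":0.01},{"travel":[-0.0135,0.001,0.03],"twist":[0,0,0],"gripper":0.01},{"travel":[0,0,0.03],"twist":[0,0,0],"gripper":0.01},{"travel":[0,0,0.015],"twist":[0,0,0],"gripper":0.01},{"travel":[0,0,0],"twist":[0,0,0],"gripper":0.01}]'
python3 - <<'E'
from h import *
np.set_printoptions(precision=4,suppress=True)
T=tool();im=capture("wrist");print(T);np.save("T3.npy",T);cv2.imwrite("pics/w3.png",im)
cv2.imwrite("pics/z3.png",cv2.resize(im[120:250,250:390],(0,0),fx=4.5,fy=4.5,interpolation=2))
E
```

```text
time: 7.0
ee_pos: [0.5556, 0.0848, 0.1405]
tcp_rot: [-0.006, 0.954, 0.024, 0.3]
ft_force: [-0.2, -0.2, -1.5]
opening: 0.0193
finger_force: 78.9
[[ 0.8189  0.0495  0.5718  0.5556]
 [ 0.0417 -0.9988  0.0267  0.0848]
 [ 0.5724  0.002  -0.8199  0.1405]
 [ 0.      0.      0.      1.    ]]
```

View pics/z3.png

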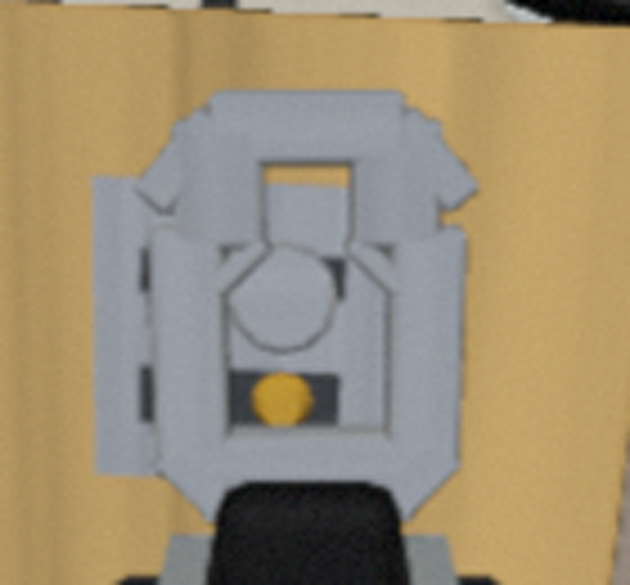

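Run:
```python
from h import *
np.set_printoptions(precision=2,suppress=True)
T=np.load("T3.npy");T2=np.load("T2.npy");Ti=np.linalg.inv(T);I=np.eye(4)
T0=np.array([[0,1,0,.624667],[1,0,0,0],[0,0,-1,.230719],[0,0,0,1.]]) 
g=lambda u,v:(250+u/4.5,120+v/4.5);h=g(283,298)
for r in ([ray("wrist",(320.5,188.25),T2)],[ray("wrist",(283,91.5),T0)],[ray("wrist",(320.5,188.25),T2),ray("wrist",(283,91.5),T0)]):
    P,e=tri([ray("wrist",h,T)]+r);print((Ti@[*P,1])[:3]*1e3,np.array(e)*1e3)
for z in(.02,.024,.028,.032):
    a=onz("wrist",g(226,298),z,I);b=onz("wrist",g(338.5,298),z,I);print(z,onz("wrist",h,z,I)*1e3,"diam",(b-a)[1]*1e3,"latch",onz("wrist",g(282,400),z+.0105,I)*1e3)
print("hole",[onz("wrist",g(*p),-.002,I)*1e3 for p in((305,160),(225,350),(389,350),(307,437))])
m=[onz("wrist",g(*p),.041,I)*1e3 for p in((93,178),(97,472),(0,5),(630,25))];print(m)
```

```text
[35.85 -2.78 14.69] [0.24 0.24]
[32.46 -3.72 26.94] [0.67 0.67]
[32.8  -3.34 26.46] [0.41 0.72 1.02]
0.02 [34.21 -2.93 20.  ] diam 14.756503115651453 latch [16.37 -3.31 30.5 ]
0.024 [33.16 -3.   24.  ] diam 15.118201051722284 latch [14.97 -3.39 34.5 ]
0.028 [32.1  -3.06 28.  ] diam 15.479898987793119 latch [13.56 -3.46 38.5 ]
0.032 [31.05 -3.13 32.  ] diam 15.84159692386395 latch [12.16 -3.53 42.5 ]
hole [array([55.68, -0.07, -2.  ]), array([33.83, -9.24, -2.  ]), array([33.84,  9.6 , -2.  ]), array([23.15,  0.19, -2.  ])]
[array([ 46.53, -30.59,  41.  ]), array([  0.87, -32.17,  41.  ]), array([ 70.7, -42.4,  41. ]), array([68.1 , 45.28, 41.  ])]
```

The hole is about 3.2 mm off the head sideways, and the tool needs about 1.8° of yaw. I'll correct both and descend until just above the head.

```bash
python3 -m jog '[{"travel":[0.0005,-0.0042,0.004],"twist":[0,0,0.03],"gripper":0.01},{"travel":[0,0,0.008],"twist":[0,0,0],"gripper":0.01},{"travel":[0,0,0.003],"twist":[0,0,0],"gripper":0.01},{"travel":[0,0,0],"twist":[0,0,0],"gripper":0.01}]'
python3 - <<'E'
from h import *
np.set_printoptions(precision=4,suppress=True)
T=tool();im=capture("wrist");print(T,"moved mm in T3 frame",(np.linalg.inv(np.load("T3.npy"))@T)[:3,3]*1e3);np.save("T4.npy",T);cv2.imwrite("pics/w4.png",im)
c=im[120:250,250:390];g=cv2.cvtColor(c,6);
hsv=cv2.cvtColor(c,cv2.COLOR_BGR2HSV);m=((hsv[...,1]>150)&(hsv[...,2]>120)&(hsv[...,0]<30)).astype(np.uint8)
k,l,st,ce=cv2.connectedComponentsWithStats(m)
for i in range(1,k):
    if st[i,4]>15:print(st[i]+[250,120,0,0,0],ce[i]+[250,120])
for r in range(170,200,4):
    row=cv2.cvtColor(im,6)[r,290:348];print(r,' '.join(map(str,row)))
E
```

```text
time: 7.55
ee_pos: [0.5649, 0.0902, 0.1316]
tcp_rot: [-0.012, 0.954, 0.009, 0.3]
ft_force: [0.1, 1.1, -2.4]
opening: 0.0198
finger_force: 78.9
[[ 0.82    0.0245  0.5718  0.5649]
 [ 0.0101 -0.9995  0.0284  0.0902]
 [ 0.5722 -0.0175 -0.8199  0.1316]
 [ 0.      0.      0.      1.    ]] moved mm in T3 frame [ 2.7838 -4.9877 12.7235]
170 146 146 147 151 151 151 151 154 155 154 153 154 152 151 152 154 147 133 118 128 153 153 155 153 151 151 152 155 155 159 160 159 156 156 158 157 158 136 127 146 147 146 150 149 152 152 154 156 157 154 151 153 152 149 150 149 143 120
174 158 159 154 154 155 153 154 149 135 124 119 121 119 123 135 143 153 156 142 119 132 152 154 154 153 152 154 154 156 157 157 159 159 159 158 150 126 134 155 151 143 135 130 123 116 116 122 128 144 152 157 158 160 161 161 157 157 155
178 160 158 158 154 155 156 154 151 141 135 144 156 157 157 152 141 122 116 138 152 156 155 155 155 153 152 151 154 154 157 160 158 157 158 159 157 159 155 142 124 133 148 156 157 156 151 143 136 150 155 159 160 161 159 161 159 156 155
182 161 159 159 155 155 155 155 159 154 155 153 140 115 112 1
[... 382 characters left out ...]
 159 155 155
190 158 156 160 158 154 155 154 156 147 117 75 60 61 60 65 62 62 76 120 154 161 162 162 160 159 160 159 162 160 161 160 158 161 161 160 160 159 160 164 155 130 84 60 76 125 130 117 144 151 155 158 161 159 160 162 158 158 155
194 159 158 157 154 156 156 154 155 149 120 85 63 65 64 65 66 81 123 155 159 159 162 160 159 160 160 161 159 157 159 157 158 162 159 161 159 160 160 159 159 156 134 97 93 134 127 120 142 150 157 158 157 159 160 161 158 156 154
198 160 157 156 157 158 156 154 155 148 125 116 136 153 155 153 155 149 142 147 154 158 157 157 155 156 155 157 158 157 158 159 156 157 159 157 157 156 156 157 155 146 136 146 157 157 130 123 145 152 156 158 160 158 158 159 157 155 155
```

Run:
```python
from h import *
np.set_printoptions(precision=4,suppress=True)
im=cv2.imread("pics/w4.png");g=cv2.cvtColor(im,6)
for c in(312,316,319,322,326):print(c,' '.join(map(str,g[150:232,c])))
b=(im[...,2].astype(int)-im[...,0])[150:232,300:336]
ys,xs=np.where(b>50);print(len(ys),xs.min()+300,xs.max()+300,sorted(set(ys+150)))
c=cv2.HoughCircles(cv2.resize(g[140:230,280:360],(0,0),fx=4,fy=4,interpolation=2),cv2.HOUGH_GRADIENT,1,20,param1=80,param2=15,minRadius=44,maxRadius=64)
if c is not None:print([(280+x/4,140+y/4,r/4) for x,y,r in c[0][:5]])
s=get_state();print(s['ee_pos'],s['time'],s['qd'])
```

```text
312 159 157 154 156 149 128 102 127 148 152 147 149 149 152 150 148 149 149 150 154 155 157 155 155 154 154 155 153 155 157 155 153 155 150 148 131 136 151 158 159 162 159 162 158 160 159 157 156 157 154 156 156 156 157 152 134 121 127 146 153 154 154 131 73 95 133 142 151 160 156 154 156 156 158 156 154 131 44 18 19 26 29
316 159 159 158 155 152 126 100 133 157 153 156 153 155 155 154 153 154 156 154 152 152 149 152 154 154 152 153 153 151 153 151 150 150 145 139 145 158 159 157 157 159 160 160 161 161 159 156 157 157 155 154 155 158 156 155 157 154 141 117 143 154 152 135 97 117 132 146 153 159 156 155 155 155 159 159 155 130 45 14 27 27 19
319 157 157 153 155 150 124 101 135 158 156 156 159 155 160 158 157 157 158 156 153 159 161 158 158 157 158 158 158 157 157 157 157 153 143 145 156 158 155 157 157 161 165 157 159 159 158 157 153 158 156 156 156 158 158 156 158 159 158 136 120 156 157 149 132 142 131 144 154 157 158 157 155 156 159 159 157 132 41 16 28 24 26
322 161 156 155 155 147 125 99 134 156 158 154 156 156 158 158 155 155 155 155 154 156 159 158 158 159 161 159 159 157 159
[... 257 characters left out ...]
59 157 159 158 159 159 158 154 158 156 153 134 126 144 150 156 159 159 158 158 160 156 148 133 134 152 158 161 159 161 161 157 160 160 156 157 156 158 159 159 159 158 154 141 115 120 144 156 154 158 138 86 100 134 146 156 158 157 157 154 157 159 159 155 131 44 22 21 24 24
229 309 327 [np.int64(157), np.int64(158), np.int64(159), np.int64(160), np.int64(161), np.int64(162), np.int64(163), np.int64(164), np.int64(165), np.int64(166), np.int64(167), np.int64(168), np.int64(213), np.int64(214)]
[(np.float32(319.375), np.float32(196.625), np.float32(12.95)), (np.float32(308.625), np.float32(200.375), np.float32(13.875))]
[0.5648 0.0902 0.1316] 7.6 [ 0.0032 -0.0007  0.002  -0.0213 -0.001   0.0159]
```

Run:
```python
from h import *
np.set_printoptions(precision=2,suppress=True)
I=np.eye(4)
for z in(.008,.010,.012,.014,.018,.022):
    a=onz("wrist",(306.6,196.5),z,I);b=onz("wrist",(331.9,196.5),z,I)
    print(z,onz("wrist",(319.3,196.4),z,I)*1e3,(b-a)[1]*1e3)
print([onz("wrist",p,-.002,I)*1e3 for p in((318,155.9),(299.3,190),(335.9,190),(318,216))])
T=np.load("T4.npy");T2=np.load("T2.npy");T3=np.load("T3.npy")
T0=np.array([[0,1,0,.624667],[1,0,0,0],[0,0,-1,.230719],[0,0,0,1.]]) 
P,e=tri([ray("wrist",(319.3,196.4),T),ray("wrist",(320.5,188.25),T2),ray("wrist",(283,91.5),T0),ray("wrist",(312.9,186.2),T3)]);print(P,np.array(e)*1e3,(np.linalg.inv(T)@[*P,1])*1e3)
```

```text
0.008 [31.56  0.77  8.  ] 13.99003387898671
0.01 [30.96  0.78 10.  ] 14.175096953121292
0.012 [30.35  0.79 12.  ] 14.36016002725588
0.014 [29.75  0.8  14.  ] 14.545223101390462
0.018 [28.54  0.83 18.  ] 14.915349249659632
0.022 [27.34  0.85 22.  ] 15.285475397928801
[array([55.51,  0.01, -2.  ]), array([38.  , -9.56, -2.  ]), array([38.02,  9.21, -2.  ]), array([23.78,  0.04, -2.  ])]
[0.6  0.09 0.14] [0.17 0.7  1.03 0.34] [  29.98    0.73   13.74 1000.  ]
```

```bash
python3 -m jog '[{"travel":[-0.002,0.0006,0.003],"twist":[0,0,0],"gripper":0.01},{"travel":[0,0,0.003],"twist":[0,0,0],"gripper":0.01},{"travel":[0,0,0],"twist":[0,0,0],"gripper":0.01},{"travel":[0,0,0],"twist":[0,0,0],"gripper":0.01}]'
cat > circ.py <<'E'
from h import *
import sys
np.set_printoptions(precision=2,suppress=True)
T=tool();im=capture("wrist");np.save(sys.argv[1]+".npy",T);cv2.imwrite(f"pics/{sys.argv[1]}.png",im);g=cv2.cvtColor(im,6)
c=cv2.HoughCircles(cv2.resize(g[140:230,280:360],(0,0),fx=4,fy=4,interpolation=2),cv2.HOUGH_GRADIENT,1,20,param1=80,param2=15,minRadius=44,maxRadius=64)
I=np.eye(4)
if c is not None:
  for x,y,r in c[0][:2]:
    p=(280+x/4,140+y/4);print("head px",p,r/4,[onz("wrist",p,z,I)*1e3 for z in(.002,.006,.010)])
print("T4->",(np.linalg.inv(np.load("T4.npy"))@T)[:3,3]*1e3)
for c in(315,319,323):print(c,' '.join(map(str,g[176:222,c])))
for r in(192,196,200):print(r,' '.join(map(str,g[r,296:340])))
E
python3 circ.py w5
```

```text
time: 8.1
ee_pos: [0.5672, 0.0898, 0.1274]
tcp_rot: [-0.012, 0.955, 0.01, 0.297]
ft_force: [0.4, -0.1, -1.1]
opening: 0.0196
finger_force: 78.9
head px (np.float32(319.125), np.float32(197.125)) 12.7 [array([32.97,  0.64,  2.  ]), array([31.75,  0.66,  6.  ]), array([30.53,  0.68, 10.  ])]
T4-> [-0.51  0.55  4.77]
315 151 151 152 152 150 153 150 152 144 136 144 157 157 157 159 158 162 158 158 158 159 159 155 154 156 155 153 160 157 154 154 156 155 137 116 144 151 148 140 132 141 154 157 156 154 155
319 161 159 160 157 156 158 157 157 145 143 152 159 161 157 159 159 160 161 159 160 160 156 158 155 156 156 155 158 157 157 156 156 159 151 126 125 154 157 142 133 142 153 160 155 157 155
323 158 159 160 157 161 157 154 157 155 141 134 147 158 155 159 162 162 163 159 160 161 157 157 157 158 156 158 156 157 159 157 156 152 128 120 153 157 153 142 134 141 156 158 157 154 152
192 155 155 146 120 82 59 61 61 59 64 96 142 159 164 160 161 162 160 161 162 164 162 161 160 163 161 161 162 159 163 161 163 161 154 124 82 62 106 143 127 119 142 150 157
196 155 156 147 124 95 82 93 94 96 116 141 155 160 161 160 159 157 160 161 159 162 160 160 160 159 160 158 161 160 157 160 158 159 157 150 128 88 111 141 130 119 146 151 156
200 154 158 150 130 106 129 150 153 156 149 141 148 157 157 155 155 156 154 157 156 158 157 155 156 158 157 155 158 155 159 156 156 158 154 142 136 151 160 155 130 123 145 152 157
```

```bash
python3 -m jog '[{"travel":[-0.0015,0.0005,0.001],"twist":[0,0,0],"gripper":0.01},{"travel":[0,0,0.002],"twist":[0,0,0],"gripper":0.01},{"travel":[0,0,0],"twist":[0,0,0],"gripper":0.01}]'
python3 circ.py w6 | head -3
python3 -m jog '[{"travel":[0,0,0.002],"twist":[0,0,0],"gripper":0.01},{"travel":[0,0,0],"twist":[0,0,0],"gripper":0.01}]'
python3 -c "from plant import *;s=get_state();print(s['ee_pos'],s['ft_force'],s['moment'])"
```

```text
time: 8.52
ee_pos: [0.5682, 0.0892, 0.1255]
tcp_rot: [-0.012, 0.955, 0.01, 0.296]
ft_force: [0.4, 0.3, -0.7]
opening: 0.0195
finger_force: 78.9
head px (np.float32(317.625), np.float32(198.375)) 14.075 [array([32.27, -0.16,  2.  ]), array([31.03, -0.16,  6.  ]), array([29.79, -0.16, 10.  ])]
T4-> [-0.82  1.19  6.87]
315 154 153 154 153 153 155 155 153 150 142 140 154 156 158 157 158 160 159 159 160 160 160 161 156 159 157 156 155 156 158 155 154 158 157 144 115 140 152 143 130 143 155 157 157 157 156
time: 8.82
ee_pos: [0.5695, 0.0892, 0.1245]
tcp_rot: [-0.012, 0.955, 0.01, 0.296]
ft_force: [-0.1, -0.6, -1.7]
opening: 0.0194
finger_force: 78.9
[0.569488   0.08922699 0.12448058] [-0.06623773 -0.63359703 -1.66590174] [-0.01783725  0.40573102 -0.00466314]
```

```bash
python3 -m jog '[{"travel":[0,0,0],"twist":[0,0,0],"gripper":0.01}]'; python3 -c "
from h import *
np.set_printoptions(precision=3,suppress=True)
s=get_state();print(s['qpos'],s['qd'],s['ft_force'])
T=tool();print((np.linalg.inv(np.load('T4.npy'))@T)[:3,3]*1e3);print(T)
from scipy.spatial.transform import Rotation as R
print(R.from_matrix(np.load('T4.npy')[:3,:3].T@T[:3,:3]).as_rotvec())"
```

```text
time: 8.95
ee_pos: [0.5694, 0.0892, 0.1245]
tcp_rot: [-0.012, 0.955, 0.01, 0.296]
ft_force: [0.9, 0.4, -1.4]
opening: 0.0195
finger_force: 78.9
[ 0.204  0.257  2.264 -1.291  0.089  3.017] [ 0.001 -0.001  0.001 -0.    -0.    -0.001] [ 0.914  0.382 -1.425]
[-0.425  1.213  8.385]
[[ 0.825  0.027  0.565  0.569]
 [ 0.013 -0.999  0.029  0.089]
 [ 0.565 -0.017 -0.825  0.125]
 [ 0.     0.     0.     1.   ]]
[ 0.001 -0.009 -0.002]
```

The arm ran into wrist limits (j4 and j6 at their ends, j5 near 0), so it can't make the rest of the move with this grip. I'll back off, lay the spatula down and regrip with the tool pitched about 0.3 rad relative to it.

```bash
python3 -m jog '[{"travel":[0,0,-0.02],"twist":[0,0,0],"gripper":0.01},{"travel":[0,0,-0.04],"twist":[0,0,0],"gripper":0.01},{"travel":[0,0,-0.05],"twist":[0,0,0],"gripper":0.01},{"travel":[0,0.03,0],"twist":[0,0,0],"gripper":0.01},{"travel":[0,0.04,0],"twist":[0,-0.15,0],"gripper":0.01}]'
python3 -m jog '[{"travel":[0,0.04,0],"twist":[0,-0.15,0],"gripper":0.01},{"travel":[0,0.04,0],"twist":[0,-0.15,0],"gripper":0.01},{"travel":[0,0.04,0],"twist":[0,-0.15,0],"gripper":0.01},{"travel":[0,0.01,0],"twist":[0,0,0],"gripper":0.01},{"travel":[0,0,0],"twist":[0,0,0],"gripper":0.01}]'
python3 -c "
from h import *
np.set_printoptions(precision=4,suppress=True)
print(tool(),get_state()['qpos'])"
```

```text
time: 9.57
ee_pos: [0.5208, 0.0214, 0.1965]
tcp_rot: [-0.0, 0.969, 0.007, 0.245]
ft_force: [1.1, -2.2, -2.2]
opening: 0.0193
finger_force: 78.9
time: 10.2
ee_pos: [0.5241, -0.1087, 0.1967]
tcp_rot: [0.001, 1.0, 0.005, 0.024]
ft_force: [0.0, 0.8, -1.8]
opening: 0.0195
finger_force: 78.9
[[ 0.9988  0.0102  0.0483  0.5241]
 [ 0.0103 -0.9999 -0.0024 -0.1087]
 [ 0.0483  0.0029 -0.9988  0.1967]
 [ 0.      0.      0.      1.    ]] [-0.2123  0.2276  1.8937  0.0095  0.9725  1.3431]
```

```bash
python3 -m jog '[{"travel":[0,0,0.04],"twist":[0,-0.048,0],"gripper":0.01},{"travel":[0,0,0.05],"twist":[0,0,0],"gripper":0.01},{"travel":[0,0,0.05],"twist":[0,0,0],"gripper":0.01},{"travel":[0,0,0.035],"twist":[0,0,0],"gripper":0.01},{"travel":[0,0,0.01],"twist":[0,0,0],"gripper":0.01}]'
python3 -m jog '[{"travel":[0,0,0.005],"twist":[0,0,0],"gripper":0.01},{"travel":[0,0,0],"twist":[0,0,0],"gripper":0.01}]'
```

```text
time: 10.82
ee_pos: [0.5243, -0.1076, 0.0108]
tcp_rot: [0.001, 1.0, 0.006, -0.001]
ft_force: [-0.3, -0.1, -0.8]
opening: 0.0198
finger_force: 78.9
time: 11.08
ee_pos: [0.5273, -0.109, 0.0085]
tcp_rot: [0.002, 1.0, 0.006, 0.001]
ft_force: [-1.6, -0.1, -1.2]
opening: 0.0199
finger_force: 78.9
```

```bash
python3 -m jog '[{"travel":[0,0,0.003],"twist":[0,0,0],"gripper":0.01},{"travel":[0,0,0],"twist":[0,0,0],"gripper":0.01}]'
python3 -c "
from h import *
np.set_printoptions(precision=4,suppress=True)
print(tool())"
```

```text
time: 11.32
ee_pos: [0.527, -0.1092, 0.005]
tcp_rot: [0.002, 1.0, 0.006, 0.001]
ft_force: [-0.1, -0.2, -0.9]
opening: 0.0195
finger_force: 78.9
[[ 0.9999  0.0114  0.0013  0.527 ]
 [ 0.0114 -0.9999 -0.0035 -0.1092]
 [ 0.0013  0.0035 -1.      0.005 ]
 [ 0.      0.      0.      1.    ]]
```

```bash
python3 -m jog '[{"travel":[0,0,0],"twist":[0,0,0],"gripper":0.034},{"travel":[0,0,0],"twist":[0,0,0],"gripper":0.034},{"travel":[-0.005,0,-0.005],"twist":[0,-0.15,0],"gripper":0.034},{"travel":[0,0,0],"twist":[0,-0.15,0],"gripper":0.034},{"travel":[0,0,0],"twist":[0,0,0],"gripper":0.034}]'
python3 -c "
from h import *
np.set_printoptions(precision=4,suppress=True)
print(tool(),get_state()['qpos'])"
```

```text
time: 11.95
ee_pos: [0.5236, -0.1092, 0.0087]
tcp_rot: [0.003, 0.989, 0.006, -0.149]
ft_force: [-0.1, 0.4, -0.5]
opening: 0.0338
finger_force: 0.0
[[ 0.9557  0.0121 -0.2939  0.5236]
 [ 0.0106 -0.9999 -0.0069 -0.1092]
 [-0.294   0.0035 -0.9558  0.0087]
 [ 0.      0.      0.      1.    ]] [-0.1718  0.6577  1.7538 -0.0668  1.0242  1.4306]
```

```bash
python3 -m jog '[{"travel":[-0.001,0,0.003],"twist":[0,0,0],"gripper":0.034},{"travel":[0,0,0],"twist":[0,0,0],"gripper":0.01},{"travel":[0,0,0],"twist":[0,0,0],"gripper":0.01},{"travel":[0,0,0],"twist":[0,0,0],"gripper":0.01}]' 80
python3 -c "
from h import *
np.set_printoptions(precision=4,suppress=True)
T=tool();print(T);np.save('Tg.npy',T)"
python3 -m jog '[{"travel":[-0.006,0,-0.019],"twist":[0,0,0],"gripper":0.01},{"travel":[-0.012,0,-0.04],"twist":[0,0,0],"gripper":0.01},{"travel":[-0.012,0,-0.04],"twist":[0,0,0],"gripper":0.01},{"travel":[-0.015,0,-0.048],"twist":[0,0,0],"gripper":0.01},{"travel":[-0.015,0,-0.048],"twist":[0,0.15,0],"gripper":0.01}]'
```

```text
time: 12.45
ee_pos: [0.5194, -0.1092, 0.007]
tcp_rot: [0.002, 0.989, 0.005, -0.149]
ft_force: [-0.1, 0.3, -0.4]
opening: 0.0188
finger_force: 78.3
[[ 0.9555  0.0112 -0.2947  0.5194]
 [ 0.0097 -0.9999 -0.0064 -0.1092]
 [-0.2948  0.0033 -0.9556  0.007 ]
 [ 0.      0.      0.      1.    ]]
time: 13.08
ee_pos: [0.5215, -0.1085, 0.2128]
tcp_rot: [0.002, 0.997, 0.006, -0.073]
ft_force: [0.5, -1.1, -1.2]
opening: 0.0193
finger_force: 78.4
```

```bash
python3 -m jog '[{"travel":[0,-0.04,0],"twist":[0,0.152,0],"gripper":0.01},{"travel":[0,-0.045,0],"twist":[0,0.152,0],"gripper":0.01},{"travel":[0,-0.045,0],"twist":[0,0.152,0],"gripper":0.01},{"travel":[0,-0.045,0],"twist":[0,0,0],"gripper":0.01},{"travel":[0,-0.022,0],"twist":[0,0,0],"gripper":0.01}]'
python3 -m jog '[{"travel":[0,0,0],"twist":[0,0,0],"gripper":0.01}]'
cat > look.py <<'E'
from h import *
import sys
np.set_printoptions(precision=4,suppress=True)
n=sys.argv[1];T=tool();im=capture("wrist");np.save(n+".npy",T);cv2.imwrite(f"pics/{n}.png",im);g=cv2.cvtColor(im,6)
print(T[:3],get_state()['qpos'],get_state()['ft_force'])
b=(im[...,2].astype(int)-im[...,0]);hsv=cv2.cvtColor(im,cv2.COLOR_BGR2HSV)
m=((hsv[...,1]>185)&(hsv[...,2]>150)&(abs(hsv[...,0].astype(int)-20)<8)).astype(np.uint8)[60:280,150:420]
k,l,st,ce=cv2.connectedComponentsWithStats(m)
for i in range(1,k):
    if st[i,4]>8:print("brass",st[i]+[150,60,0,0,0],ce[i]+[150,60])
E
python3 look.py v1
```

```text
time: 13.7
ee_pos: [0.5169, 0.0902, 0.2116]
tcp_rot: [0.0, 0.988, 0.007, 0.153]
ft_force: [0.5, -0.2, -2.4]
opening: 0.0196
finger_force: 78.7
time: 13.82
ee_pos: [0.5175, 0.0898, 0.2113]
tcp_rot: [0.0, 0.988, 0.007, 0.153]
ft_force: [-0.3, -0.7, -1.7]
opening: 0.0191
finger_force: 78.7
[[ 0.953   0.0141  0.3025  0.5175]
 [ 0.0144 -0.9999  0.0012  0.0898]
 [ 0.3025  0.0032 -0.9531  0.2113]] [ 0.2074  0.0781  2.0801 -0.0974  0.6849  1.8305] [-0.0139 -1.2067 -0.5744]
brass [315 151   8   7  20] [317.8 153.1]
brass [180 153   6   4  10] [182.5 154.8]
```

```bash
cat > sp.py <<'E'
from h import *
# spatula frame in tool frame (nominal): pitch a about tool y
Tg=np.load("Tg.npy");S=np.eye(4);S[:3,0]=[.99993,.0112,0];S[:3,1]=[-.0112,.99993,0];S[:3,3]=[.5598-.0645,-.1088,0]
G=np.linalg.inv(Tg)@S
E
python3 - <<'E'
from sp import *
np.set_printoptions(precision=3,suppress=True)
print(G)
I=np.eye(4)
pt=lambda x,y,z:(G@[x/1e3,y/1e3,z/1e3,1])[:3]
for nm,p in dict(slot87=(87,0,6),hole55=(55,0,6),hL=(64.5,9.25,6),hR=(64.5,-9.25,6),tip=(95,0,6),pL=(64.5,18,6),handleend=(50,0,14)).items():print(nm,proj("wrist",pt(*p),I),pt(*p)*1e3)
T=np.load("v1.npy");Hd=np.array([.5975,.0903,.1385]);print("head pred px",proj("wrist",Hd,T))
g=cv2.cvtColor(cv2.imread("pics/v1.png"),6)
for c in(312,318,324):print(c,' '.join(map(str,g[120:230,c])))
for r in range(140,206,6):print(r,' '.join(map(str,g[r,280:356])))
E
```

```text
[[ 0.956 -0.001 -0.295 -0.021]
 [-0.    -1.     0.003 -0.001]
 [-0.295 -0.003 -0.956  0.014]
 [ 0.     0.     0.     1.   ]]
slot87 [316.279 149.745] [ 60.35   -0.723 -17.602]
hole55 [316.428 208.558] [29.772 -0.723 -8.168]
hL [297.217 192.73 ] [ 38.841  -9.973 -10.998]
hR [335.549 192.671] [ 38.859   8.527 -10.94 ]
tip [316.235 132.334] [ 67.994  -0.723 -19.96 ]
pL [279.089 192.761] [ 38.832 -18.723 -11.025]
handleend [316.448 226.524] [ 22.636  -0.697 -14.338]
head pred px [318.234 139.215]
312 135 135 136 136 138 136 134 127 125 131 137 135 139 136 138 134 137 138 139 140 140 140 141 138 137 139 125 104 136 118 57 57 52 50 53 52 50 54 71 109 133 134 132 133 136 134 135 131 130 132 131 128 134 132 129 130 131 132 129 133 132 132 132 131 131 133 131 132 131 131 130 133 133 130 131 130 132 129 132 131 131 125 108 120 125 129 134 138 139 139 134 135 139 140 138 129 93 28 14 15 11 19 23 31 33 37 42 38 35 30
318 137 138 138 139 140 141 136 126 126 130 136 138 137 139 137 138 137 141 140 140 137 142 138 138 136 136 127 103 119 117 119 133 134 132 133 127 129 126 124 111 132 140 139 141 1
[... 3316 characters left out ...]
148 145 123 102 108 130 134 138 141 141 139 140 141 138 139 136 139 133 136 138 128 118
194 118 114 130 135 138 142 140 141 142 142 138 140 137 134 138 138 134 126 102 99 122 131 125 127 130 132 136 135 133 133 132 130 131 133 137 137 137 138 137 139 138 139 138 143 142 146 147 147 144 144 143 146 149 147 147 143 114 93 120 131 135 140 140 141 140 140 141 139 138 135 136 137 138 131 119 132
200 131 124 118 133 139 140 140 137 140 140 141 142 138 137 138 136 136 132 109 94 114 130 127 126 128 132 136 133 133 135 131 131 131 135 137 138 134 137 138 139 139 138 141 143 145 147 145 146 145 145 148 149 150 149 146 137 116 104 125 135 138 142 139 138 140 142 137 139 138 139 136 138 137 131 115 130
```

```bash
cat >> sp.py <<'E'
from scipy.optimize import least_squares
I4=np.eye(4)
def mk(p):
    M=np.eye(4);M[:3,:3]=R.from_rotvec([0,p[3],0]).as_matrix();H=G@M;H[:3,3]+=p[:3];return H
def res(p,obs):
    H=mk(p);r=[]
    for q,uv in obs:
        e=proj("wrist",(H@[*(np.array(q)/1e3),1])[:3],I4)-uv;r+=[x for x,o in zip(e,uv) if not np.isnan(o)]
    return np.array(r+[p[3]/.03])
def fit(obs):return least_squares(res,np.zeros(4),args=(obs,),x_scale=[.001,.001,.001,.01])
E
python3 - <<'E'
from sp import *
np.set_printoptions(precision=4,suppress=True)
n=np.nan
obs=[((95,0,6),(n,128)),((87,0,6),(n,147)),((55,0,6),(n,204)),((50,0,14),(n,216.5)),((64.5,9.25,6),(298.3,n)),((64.5,-9.25,6),(337.3,n))]
f=fit(obs);print(f.x,f.fun);H=mk(f.x);np.save("H.npy",H);print(H)
f2=fit(obs[1:]);print(f2.x,f2.fun)
# spatula frame world
T=np.load("v1.npy");print(T@H)
# peg: latch ray & head
hd=np.array([.5975,.0903,.1385])
print("hole tool",(H@[.0645,0,.003,1])[:3]*1e3)
u=(T@H)[:3,0];nn=(T@H)[:3,2]
Hs=np.linalg.inv(T@H)@[*hd,1];print("head in spatula frame",Hs[:3]*1e3)
for d in (-.004,0,.004):
    L=hd+d*nn-.0105*nn; p=onplane("wrist",(317.8,153.1),L,nn,T);print("latch in spat",d,(np.linalg.inv(T@H)@[*p,1])[:3]*1e3)
E
```

```text
[0.0008 0.0007 0.0079 0.0029] [ 0.9948 -1.4558 -1.9761  2.4009  1.3169 -1.3176  0.0971]
[[ 0.9564 -0.001  -0.292  -0.0202]
 [-0.     -1.      0.0033 -0.0001]
 [-0.292  -0.0031 -0.9564  0.0217]
 [ 0.      0.      0.      1.    ]]
[0.0001 0.0007 0.0102 0.0009] [-0.3409 -1.8989  2.2296  1.6011 -1.6019  0.0292]
[[ 0.8231 -0.016  -0.5676  0.5048]
 [ 0.0134  0.9999 -0.0087  0.0896]
 [ 0.5677 -0.0005  0.8233  0.1846]
 [ 0.      0.      0.      1.    ]]
hole tool [40.577  -0.0438 -0.0336]
head in spatula frame [ 50.2039  -0.7323 -90.5669]
latch in spat -0.004 [  30.9943   -0.4458 -105.0669]
latch in spat 0 [  32.8731   -0.4293 -101.0669]
latch in spat 0.004 [ 34.752   -0.4127 -97.0669]
```

Run:
```python
from sp import *
np.set_printoptions(precision=2,suppress=True)
for dz in(-4,-2,0,2,4):
  for dx in (1,2.5):
    H=mk([dx/1e3,.0007,dz/1e3,0]);pr=lambda *q:proj("wrist",(H@[*(np.array(q)/1e3),1])[:3],I4)
    print(dz,dx,"tip128",pr(95,0,6)[1],"slot147",pr(87,0,6)[1],"slotbot",pr(87,0,0)[1],"h55top",pr(55,0,6)[1],"h55bot",pr(55,0,0)[1],"w39.2",pr(64.5,-9.25,6)[0]-pr(64.5,9.25,6)[0],"plate",pr(60,-18,6)[0]-pr(60,18,6)[0],"hend",pr(50,0,14)[1],pr(44,0,6)[1])
g=cv2.cvtColor(cv2.imread("pics/v1.png"),6)
for r in(176,182,188,194,200):print(r,' '.join(map(str,g[r,262:286])),'|',' '.join(map(str,g[r,346:374])))
cv2.imwrite("pics/zz.png",cv2.resize(cv2.imread("pics/v1.png")[110:250,240:400],(800,600),interpolation=2))
```

```text
-4 1 tip128 130.56251310183117 slot147 148.62815587285854 slotbot 142.92579623440278 h55top 209.3254118356696 h55bot 202.23893991155293 w39.2 39.510353764532795 plate 75.41751403317716 hend 227.85802574742462 226.70033719641495
-4 2.5 tip128 126.79395379643722 slot147 145.05880317419414 slotbot 139.47929979173279 h55top 206.40892445616666 h55bot 199.40055355936227 w39.2 39.64222310559569 plate 75.66572340449306 hend 224.92401737150445 223.9648991120016
-2 1 tip128 130.2335379253497 slot147 148.02954336886197 slotbot 142.43587096391593 h55top 207.9799246596521 h55bot 201.03159294307304 w39.2 38.954196605183654 plate 74.37685589845415 hend 226.21914101391786 225.1875631392364
-2 2.5 tip128 126.52492954647533 slot147 144.51390239267323 slotbot 139.03951930477183 h55top 205.09868937867736 h55bot 198.22672238392175 w39.2 39.082266937692225 plate 74.61804078119354 hend 223.32042102328504 222.4828438008433
0 1 tip128 129.91502313225533 slot147 147.44928544678393 slotbot 141.96039349338693 h55top 206.67034363863308 h55bot 199.8554132946837 w39.2 38.41343771458088 plate 73.36442423647503 hend
[... 1537 characters left out ...]
47 148 149 145 146 146 148 148 141 145 143 144 142 135 118
188 125 129 130 135 137 134 133 137 136 135 136 136 134 133 131 129 131 131 125 119 130 138 138 142 | 141 138 139 136 139 133 136 138 128 118 133 148 149 147 147 146 145 147 143 146 146 144 144 143 144 137 120 112
194 122 127 130 131 136 135 137 135 134 134 138 133 131 134 133 129 130 129 118 114 130 135 138 142 | 141 139 138 135 136 137 138 131 119 132 149 147 149 147 146 148 147 147 146 144 144 144 147 143 138 119 115 122
200 123 125 127 132 134 136 137 136 135 135 139 131 133 134 131 134 131 131 131 124 118 133 139 140 | 137 139 138 139 136 138 137 131 115 130 147 147 147 148 147 148 145 147 146 146 145 145 144 141 121 118 123 125
```

View pics/zz.png

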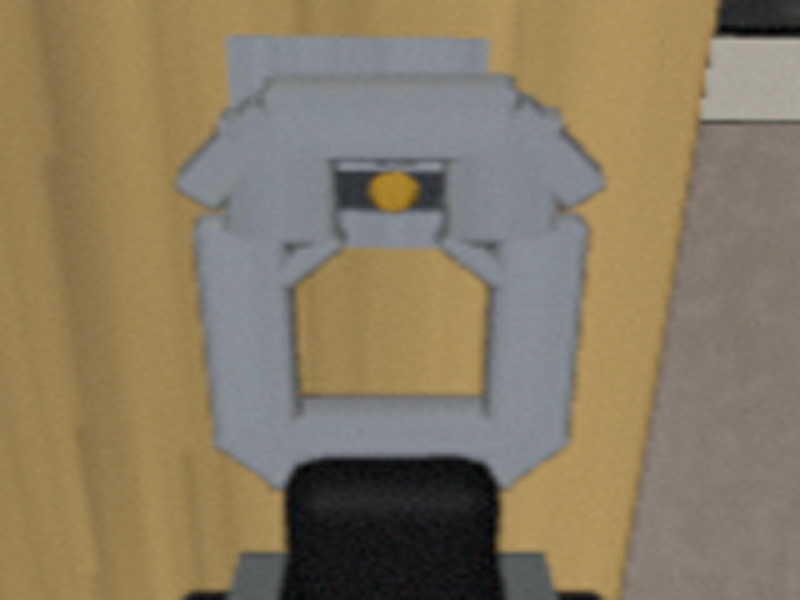

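The brass latch shows in the slot at (318,154), centred on the keyhole (centre column about 317.7). The hole's bottom edge is at rows 202–206, and the spatula is square to the mount.

```bash
cat >> sp.py <<'E'
H=mk([.0017,.0007,-.002,0])
E
python3 - <<'E'
from sp import *
np.set_printoptions(precision=2,suppress=True)
T=np.load("v1.npy");W=T@H;Wi=np.linalg.inv(W)
hd=np.array([.5975,.0903,.1385]);print("head in spat",(Wi@[*hd,1])[:3]*1e3,"hole tool",(H@[.0645,0,.003,1])[:3]*1e3)
nn=W[:3,2]
for d in(-.004,-.002,0,.002):
    p=onplane("wrist",(317.8,153.4),hd+(d-.0105)*nn,nn,T);q=(Wi@[*p,1])[:3]*1e3
    for gap in(.015,):
        mv=np.array([q[0]+19-64.5,q[1],q[2]+10.5+gap*1e3]);print(d,"peg spat",q[0]+19,q[1],"top z",q[2]+10.5,"tool move",H[:3,:3]@mv)
E
```

```text
head in spat [ 46.14  -0.75 -99.89] hole tool [ 41.43  -0.03 -10.1 ]
-0.004 peg spat 45.5712823500448 -0.4663016866322759 top z -103.89310272349493 tool move [ 8.12  0.17 90.52]
-0.002 peg spat 46.520337664086014 -0.4580043273647843 top z -101.893102723495 tool move [ 8.44  0.17 88.33]
0 peg spat 47.46939297812712 -0.4497069680972892 top z -99.89310272349495 tool move [ 8.75  0.17 86.14]
0.002 peg spat 48.418448292168335 -0.44140960882979413 top z -97.89310272349503 tool move [ 9.07  0.17 83.95]
```

```bash
python3 -m jog '[{"travel":[0.0045,0.0003,0.03],"twist":[0,0,0],"gripper":0.01},{"travel":[0.004,0,0.03],"twist":[0,0,0],"gripper":0.01},{"travel":[0,0,0.02],"twist":[0,0,0],"gripper":0.01},{"travel":[0,0,0.004],"twist":[0,0,0],"gripper":0.01},{"travel":[0,0,0],"twist":[0,0,0],"gripper":0.01}]'
python3 look.py v2
python3 - <<'E'
from h import *
im=cv2.imread("pics/v2.png");g=cv2.cvtColor(im,6)
for c in(312,318,324):print(c,' '.join(map(str,g[120:222,c])))
for r in range(152,210,4):print(r,' '.join(map(str,g[r,292:346])))
E
```

```text
time: 14.5
ee_pos: [0.5512, 0.0876, 0.133]
tcp_rot: [0.001, 0.988, 0.005, 0.152]
ft_force: [0.3, -0.4, -0.8]
opening: 0.0191
finger_force: 78.6
[[ 0.9535  0.0106  0.3013  0.5512]
 [ 0.0111 -0.9999 -0.0001  0.0876]
 [ 0.3013  0.0035 -0.9535  0.133 ]] [ 0.1902  0.2493  2.0861 -0.1175  0.5073  1.8439] [ 0.6529  0.0269 -1.148 ]
brass [309 184  11  10  47] [313.6596 187.6383]
312 135 137 134 137 137 137 136 126 123 126 131 135 134 134 134 137 136 138 136 139 138 136 139 136 135 136 126 106 133 133 135 134 136 133 130 115 110 125 125 126 131 136 139 137 139 139 140 141 138 138 138 137 135 136 138 135 135 135 138 135 136 137 127 109 129 134 130 129 130 129 131 129 127 127 126 125 133 132 133 132 131 125 109 118 121 127 131 136 137 137 136 136 135 135 136 127 92 31 21 12 19 23
318 136 136 138 136 136 139 138 127 123 127 134 135 135 135 136 136 136 135 139 138 139 137 136 136 136 135 124 110 137 138 138 137 136 135 131 106 86 107 122 120 122 134 137 140 136 139 142 139 139 137 139 138 135 136 137 134 137 136 139 138 138 134 119 99 122 130 125 128 123 127 127 128 125 107 94 121 134 135 134 133
[... 2967 characters left out ...]
129 106 98 118 127 135 137 139 138 137 135
200 135 135 136 133 136 129 105 91 110 135 135 136 132 132 133 130 131 129 129 134 131 136 136 137 138 135 137 133 134 133 136 137 137 136 140 138 135 134 132 135 135 132 131 129 107 100 122 131 135 138 137 138 134 139
204 136 135 133 136 134 132 115 96 105 121 120 120 122 123 121 122 122 121 123 123 121 121 123 122 121 121 123 122 120 120 123 123 121 123 122 124 122 122 122 124 121 126 127 123 104 104 125 134 136 139 136 137 137 138
208 137 136 138 134 136 131 128 135 137 137 136 140 135 136 137 138 137 136 136 135 137 135 138 135 137 137 137 136 137 137 137 135 138 138 136 138 136 137 137 137 137 138 136 137 134 134 130 135 137 138 136 137 137 137
```

```bash
cat > rel.py <<'E'
from sp import *
import sys
np.set_printoptions(precision=2,suppress=True)
hu,hv,lu,lv=map(float,sys.argv[1:5])
Hi=np.linalg.inv(H);nn=H[:3,2]
S=lambda uv,z:(Hi@[*onplane("wrist",uv,(H@[0,0,z/1e3,1])[:3],nn,I4),1])[:3]*1e3
for z in map(float,sys.argv[5:]):
    a=S((hu,hv),z);b=S((lu,lv),z-10.5);d=S((hu+12.4,hv),z)-S((hu-12.4,hv),z)
    mv=[a[0]-64.5,a[1],0];print("topz",z,"head",a,"latch",b,"dx",a[0]-b[0],"diam",d[1],"tool move",H[:3,:3]@mv)
E
python3 rel.py 314.4 173 313.8 188.6 -4 -8 -12 -16 -20 -24
python3 - <<'E'
from sp import *
np.set_printoptions(precision=2,suppress=True)
for n in("v1","v2"):
    W=np.load(n+".npy")@H;print(n,(np.linalg.inv(W)@[.5975,.0903,.1385,1])[:3]*1e3)
T1=np.load("v1.npy");T2=np.load("v2.npy");p,e=tri([ray("wrist",(317.8,153.4),T1),ray("wrist",(313.8,188.6),T2)]);print("latch top",p,e,(np.linalg.inv(W)@[*p,1])[:3]*1e3)
E
```

```text
topz -4.0 head [68.33  1.67 -4.  ] latch [ 52.53   2.16 -14.5 ] dx 15.8036297319183 diam -12.287736829231083 tool move [ 3.66 -1.67 -1.13]
topz -8.0 head [66.09  1.71 -8.  ] latch [ 49.99   2.21 -18.5 ] dx 16.098769677116728 diam -12.684242518286624 tool move [ 1.52 -1.71 -0.47]
topz -12.0 head [ 63.85   1.75 -12.  ] latch [ 47.46   2.26 -22.5 ] dx 16.393909622315157 diam -13.080748207342161 tool move [-0.62 -1.75  0.19]
topz -16.0 head [ 61.61   1.78 -16.  ] latch [ 44.92   2.31 -26.5 ] dx 16.689049567513614 diam -13.477253896397698 tool move [-2.77 -1.78  0.85]
topz -20.0 head [ 59.37   1.82 -20.  ] latch [ 42.38   2.36 -30.5 ] dx 16.98418951271207 diam -13.873759585453243 tool move [-4.91 -1.82  1.51]
topz -24.0 head [ 57.13   1.86 -24.  ] latch [ 39.85   2.41 -34.5 ] dx 17.2793294579105 diam -14.270265274508777 tool move [-7.05 -1.86  2.17]
v1 [ 46.14  -0.75 -99.89]
v2 [ 63.16   2.12 -16.3 ]
latch top [0.59 0.09 0.13] [np.float64(7.686025911052059e-05), np.float64(7.686025911052971e-05)] [ 47.75   2.33 -22.05]
```

```bash
python3 -m jog '[{"travel":[0.0012,-0.002,0.0038],"twist":[0,0,0],"gripper":0.01},{"travel":[0.0012,0,0.0038],"twist":[0,0,0],"gripper":0.01},{"travel":[0,0,0],"twist":[0,0,0],"gripper":0.01},{"travel":[0,0,0],"twist":[0,0,0],"gripper":0.01}]'
python3 look.py v3
python3 - <<'E'
from sp import *
np.set_printoptions(precision=2,suppress=True)
print("moved in spat",((np.linalg.inv(np.load("v2.npy")@H))@(np.load("v3.npy")@H))[:3,3]*1e3)
im=cv2.imread("pics/v3.png");g=cv2.cvtColor(im,6)
for c in(308,312,318,324,328):print(c,' '.join(map(str,g[145:215,c])))
for r in range(164,200,4):print(r,' '.join(map(str,g[r,294:344])))
E
```

```text
time: 15.05
ee_pos: [0.5557, 0.0904, 0.1262]
tcp_rot: [0.001, 0.988, 0.006, 0.152]
ft_force: [0.3, 0.6, -0.9]
opening: 0.0197
finger_force: 78.6
[[ 0.9534  0.0116  0.3014  0.5557]
 [ 0.0121 -0.9999  0.0003  0.0904]
 [ 0.3014  0.0033 -0.9535  0.1262]] [ 0.1937  0.2683  2.0814 -0.122   0.4942  1.8512] [-0.626   0.3361 -1.5622]
brass [313 192  11   4  22] [317.2727 193.5909]
brass [315 197   9   4  24] [318.8333 198.5417]
moved in spat [-0.17  2.73 -8.23]
308 136 129 97 111 132 134 132 132 131 130 133 132 133 129 123 122 108 64 68 77 79 89 90 87 93 103 113 132 139 139 139 139 137 139 138 134 137 132 125 118 111 116 123 118 62 54 55 54 53 55 51 50 54 52 52 56 61 91 117 122 123 132 135 139 134 139 134 136 137 135
312 133 125 103 135 134 130 132 132 133 133 132 130 133 133 133 133 118 60 53 76 107 117 122 125 132 136 138 139 140 139 140 139 137 138 137 138 137 134 133 135 137 135 134 121 85 57 57 73 93 104 105 95 86 74 62 54 73 105 117 120 126 133 132 134 135 136 134 136 136 135
318 135 127 107 134 137 136 135 137 135 134 135 136 135 136 137 134 131 123 123 126 124 128 134 137 136 136 137 
[... 1774 characters left out ...]
 118 133 135 137 135 137 136 135 136 136 136 134 135 133 136 135 135 135 135 135 137 135 128 108 117 133 134 132 120 99 104 125 133 135 138 137
188 135 136 129 118 91 97 115 115 116 117 118 117 116 116 118 112 96 96 121 131 137 135 133 137 136 136 136 137 134 138 137 137 133 114 95 104 116 123 123 123 131 135 111 89 108 130 131 137 138 136
192 135 136 133 124 95 61 52 54 55 53 56 50 53 53 54 58 54 54 73 102 123 130 127 128 130 129 131 129 130 127 114 93 65 57 53 54 53 53 57 80 116 135 112 97 113 129 135 136 137 139
196 133 134 135 126 100 64 49 53 54 52 53 51 49 53 50 53 52 68 95 114 127 130 129 129 130 129 131 130 129 125 112 99 79 62 53 52 54 53 55 93 125 132 110 97 116 130 135 137 138 138
```

```bash
sed -i 's/12\.4/13.4/g' rel.py; python3 rel.py 319.3 178.3 318.5 196.6 -2 -4 -6 -8 -12
python3 - <<'E'
from sp import *
np.set_printoptions(precision=2,suppress=True)
for nm,q in dict(L=(64.5,9.25,6),R=(64.5,-9.25,6),Lb=(64.5,9.25,0),s=(87,0,6),b=(55,0,6),bb=(55,0,0)).items():print(nm,proj("wrist",(H@[*(np.array(q)/1e3),1])[:3],I4))
E
```

```text
topz -2.0 head [66.46 -0.75 -2.  ] latch [ 48.5   -0.45 -12.5 ] dx 17.96480773709402 diam -13.224243821707379 tool move [ 1.87  0.75 -0.58]
topz -4.0 head [65.29 -0.77 -4.  ] latch [ 47.15  -0.47 -14.5 ] dx 18.14334962608597 diam -13.441104222156012 tool move [ 0.76  0.77 -0.23]
topz -6.0 head [64.12 -0.79 -6.  ] latch [ 45.8   -0.48 -16.5 ] dx 18.321891515077915 diam -13.657964622604641 tool move [-0.36  0.79  0.11]
topz -8.0 head [62.95 -0.81 -8.  ] latch [ 44.45  -0.49 -18.5 ] dx 18.50043340406983 diam -13.874825023053274 tool move [-1.48  0.81  0.46]
topz -12.0 head [ 60.61  -0.85 -12.  ] latch [ 41.76  -0.52 -22.5 ] dx 18.857517182053677 diam -14.30854582395054 tool move [-3.71  0.85  1.15]
L [298.33 190.45]
R [337.35 190.39]
Lb [298.97 183.84]
s [317.88 146.39]
b [317.83 206.64]
bb [317.79 199.72]
```

```bash
python3 -m jog '[{"travel":[0.0002,0.0007,0.002],"twist":[0,0,0],"gripper":0.01},{"travel":[0.0005,0,0.002],"twist":[0,0,0],"gripper":0.01},{"travel":[0,0,0],"twist":[0,0,0],"gripper":0.01},{"travel":[0,0,0],"twist":[0,0,0],"gripper":0.01}]'
python3 look.py v4
python3 - <<'E'
from sp import *
np.set_printoptions(precision=2,suppress=True)
print("moved in spat",((np.linalg.inv(np.load("v3.npy")@H))@(np.load("v4.npy")@H))[:3,3]*1e3)
im=cv2.imread("pics/v4.png");g=cv2.cvtColor(im,6)
for c in(312,318,324):print(c,' '.join(map(str,g[160:215,c])))
for r in range(172,202,4):print(r,' '.join(map(str,g[r,294:344])))
E
```

```text
time: 15.6
ee_pos: [0.5576, 0.0896, 0.1225]
tcp_rot: [0.001, 0.988, 0.006, 0.152]
ft_force: [1.2, -0.2, -2.1]
opening: 0.0193
finger_force: 78.6
[[ 0.9534  0.0114  0.3014  0.5576]
 [ 0.0119 -0.9999  0.0003  0.0896]
 [ 0.3014  0.0033 -0.9535  0.1225]] [ 0.1913  0.2768  2.0804 -0.1223  0.4865  1.8497] [-0.094   0.8627 -1.5104]
brass [319 195   4   6  16] [320.625  197.5625]
brass [312 196   6   5  18] [313.9444 197.8889]
moved in spat [-0.5  -0.78 -4.09]
312 133 135 132 121 84 55 66 99 119 121 122 130 135 136 138 137 139 141 139 138 138 139 137 134 136 137 134 136 134 136 135 135 129 106 90 110 124 125 124 120 119 105 100 118 121 125 132 134 136 135 138 135 136 137 139
318 137 138 137 132 125 123 124 124 125 127 136 138 136 134 136 139 140 141 137 141 136 138 137 135 136 135 135 136 137 137 135 136 136 139 127 115 129 131 130 129 131 118 106 117 121 125 133 135 136 136 137 136 135 138 136
324 138 135 137 129 100 56 61 93 119 117 115 123 138 136 137 139 140 141 140 139 139 138 136 134 136 136 135 135 136 136 136 135 128 98 71 84 100 113 105 99 91 78 88 117 123 127 132 136 137 136 135 13
[... 868 characters left out ...]
5 111 126 136 136 135 134 134 137 138 137 136 137 137 139 139 139 138 135 136 138 136 135 133 118 105 124 137 134 134 135 115 90 110 127 132 135 138 136
192 134 135 133 122 93 65 63 70 69 71 71 70 68 72 61 67 95 116 129 134 137 136 135 136 136 138 135 137 136 134 128 113 84 73 78 85 87 87 98 121 135 133 112 95 116 127 132 137 135 136
196 133 135 134 124 101 64 50 53 53 52 53 52 52 57 53 50 69 103 124 129 129 132 130 128 129 128 131 129 124 120 100 77 53 54 53 53 51 55 79 118 133 133 110 97 118 130 135 135 137 137
200 135 135 137 129 109 72 51 52 54 50 52 53 55 50 50 54 76 101 119 122 130 129 130 126 131 126 130 128 122 106 91 73 57 53 52 55 50 54 92 124 134 133 107 98 124 127 137 135 137 138
```

```bash
sed -i 's/13\.4/14.2/g' rel.py; python3 rel.py 317.9 181.5 317.6 200 0 -2 -4 -6 -8
```

```text
topz 0.0 head [65.82 -0.05  0.  ] latch [ 47.57   0.06 -10.5 ] dx 18.255143559887763 diam -13.884512109737912 tool move [ 1.26  0.05 -0.39]
topz -2.0 head [64.62 -0.06 -2.  ] latch [ 46.19   0.05 -12.5 ] dx 18.438449061675136 diam -14.11599610812707 tool move [ 0.12  0.06 -0.04]
topz -4.0 head [63.42 -0.07 -4.  ] latch [ 44.8    0.04 -14.5 ] dx 18.621754563462467 diam -14.34748010651623 tool move [-1.03  0.07  0.32]
topz -6.0 head [62.22 -0.08 -6.  ] latch [ 43.42   0.04 -16.5 ] dx 18.805060065249847 diam -14.578964104905392 tool move [-2.17  0.08  0.67]
topz -8.0 head [61.02 -0.09 -8.  ] latch [ 42.04   0.03 -18.5 ] dx 18.9883655670372 diam -14.810448103294554 tool move [-3.32  0.09  1.02]
```

```bash
python3 -m jog '[{"travel":[-0.0004,0,0.0016],"twist":[0,0,0],"gripper":0.01},{"travel":[0.0005,0,0.0015],"twist":[0,0,0],"gripper":0.01},{"travel":[0,0,0],"twist":[0,0,0],"gripper":0.01},{"travel":[0,0,0],"twist":[0,0,0],"gripper":0.01}]'
python3 look.py v5
python3 - <<'E'
from sp import *
np.set_printoptions(precision=2,suppress=True)
print("moved in spat",((np.linalg.inv(np.load("v4.npy")@H))@(np.load("v5.npy")@H))[:3,3]*1e3)
im=cv2.imread("pics/v5.png");g=cv2.cvtColor(im,6)
for c in(312,318,324):print(c,' '.join(map(str,g[160:215,c])))
for r in range(172,202,4):print(r,' '.join(map(str,g[r,294:344])))
E
```

```text
time: 16.15
ee_pos: [0.5586, 0.0896, 0.1196]
tcp_rot: [0.001, 0.988, 0.006, 0.153]
ft_force: [1.4, -0.6, -2.1]
opening: 0.0191
finger_force: 78.6
[[ 0.9534  0.0114  0.3014  0.5586]
 [ 0.0119 -0.9999  0.0003  0.0896]
 [ 0.3014  0.0033 -0.9535  0.1196]] [ 0.1909  0.2832  2.0802 -0.1235  0.4802  1.8508] [-0.0704  0.6861 -0.5079]
brass [311 197   6   4  14] [313.3571 198.4286]
brass [318 197   5   4  14] [320.1429 198.7857]
moved in spat [-0.82 -0.01 -2.98]
312 131 130 131 131 132 115 59 58 85 115 123 119 124 134 136 134 135 140 135 137 138 138 139 138 138 135 135 133 132 137 135 135 134 137 127 103 99 118 126 126 123 114 101 117 121 124 131 133 134 136 136 134 134 134 136
318 137 135 138 138 135 127 123 125 128 124 123 130 136 138 133 138 136 138 137 141 136 139 136 137 133 135 137 133 136 135 135 136 135 138 135 136 126 111 127 130 130 122 110 116 119 126 133 136 137 137 135 133 136 137 137
324 135 135 135 137 134 120 59 53 84 114 119 114 119 135 135 137 137 136 140 137 139 139 136 137 134 135 135 134 134 134 135 138 134 137 128 101 72 93 104 111 106 94 96 116 122 126 132 136 135 134 1
[... 876 characters left out ...]
35 135 135 132 133 133 135 135 133 136 135 134 135 134 135 134 135 134 135 133 133 121 113 126 137 134 135 110 94 106 126 134 136 138 136
192 132 133 133 122 100 99 124 125 130 131 131 130 126 113 113 125 134 135 134 137 134 133 134 137 135 138 135 136 135 135 134 136 129 125 116 114 124 139 138 137 137 133 113 97 113 129 134 136 141 137
196 134 133 131 126 99 66 54 54 53 54 54 53 55 54 52 52 58 76 99 108 111 114 118 125 126 119 112 114 109 99 72 55 51 52 53 53 55 51 65 110 132 134 109 96 117 127 134 138 136 136
200 133 135 136 126 105 72 46 51 54 50 52 52 53 44 50 64 94 117 123 129 130 130 133 129 130 131 131 126 121 116 106 84 55 50 48 54 50 49 67 107 131 131 106 98 121 130 134 134 138 136
```

```bash
python3 -m jog '[{"travel":[-0.0003,0,0.0016],"twist":[0,0,0],"gripper":0.01},{"travel":[0.0006,0,0.0015],"twist":[0,0,0],"gripper":0.01},{"travel":[0,0,0],"twist":[0,0,0],"gripper":0.01},{"travel":[0,0,0],"twist":[0,0,0],"gripper":0.01}]'
python3 look.py v6
python3 - <<'E'
from sp import *
np.set_printoptions(precision=2,suppress=True)
print("moved in spat",((np.linalg.inv(np.load("v5.npy")@H))@(np.load("v6.npy")@H))[:3,3]*1e3)
im=cv2.imread("pics/v6.png");g=cv2.cvtColor(im,6)
for c in(312,318,324):print(c,' '.join(map(str,g[160:215,c])))
for r in range(172,202,4):print(r,' '.join(map(str,g[r,294:344])))
E
```

```text
time: 16.7
ee_pos: [0.5599, 0.0897, 0.1167]
tcp_rot: [0.001, 0.988, 0.006, 0.152]
ft_force: [0.4, -0.3, -0.9]
opening: 0.0195
finger_force: 78.6
[[ 0.9534  0.0115  0.3014  0.5599]
 [ 0.0119 -0.9999  0.0003  0.0897]
 [ 0.3014  0.0033 -0.9535  0.1167]] [ 0.1904  0.2897  2.0797 -0.1246  0.4742  1.8516] [-0.6041 -0.039  -1.0422]
moved in spat [-0.63  0.02 -3.05]
312 130 131 132 131 130 132 122 84 56 65 92 121 123 116 128 133 135 134 138 136 138 137 137 136 137 139 134 135 135 134 134 135 136 136 135 136 133 128 102 119 124 118 106 116 121 124 129 135 137 134 136 135 134 134 135
318 136 138 138 138 137 134 134 123 121 120 125 124 123 132 138 138 134 134 133 138 140 141 139 137 137 138 134 138 136 135 134 136 136 135 136 133 138 136 127 113 130 122 107 116 121 127 128 137 136 134 134 133 135 136 135
324 136 135 136 134 139 136 132 103 55 60 85 115 117 114 121 133 137 136 137 138 140 140 138 139 139 138 137 135 136 134 135 135 135 136 132 136 130 107 75 93 108 109 101 121 122 127 133 136 135 136 132 134 137 140 135
172 132 132 129 133 135 132 134 127 112 82 54 52 49 54 72 98 118 120 123 123
[... 778 characters left out ...]
 133 135 135 135 135 135 135 136 136 134 134 135 135 136 136 135 132 134 136 137 123 116 127 134 134 113 93 108 127 133 135 135 136
192 134 131 132 122 96 104 129 133 133 135 121 104 119 130 134 134 134 134 136 136 133 136 133 134 136 135 136 135 135 136 135 135 136 137 137 123 101 112 132 138 135 131 111 98 113 130 135 136 136 139
196 133 135 135 127 98 64 54 58 58 60 61 56 58 55 65 86 113 128 133 135 134 135 136 135 138 134 135 136 135 135 130 123 109 82 66 70 72 72 70 97 127 132 109 97 115 130 133 135 137 136
200 131 132 134 129 106 73 46 50 50 51 52 51 50 50 49 54 85 113 124 127 130 130 127 129 130 125 129 128 125 121 108 84 55 50 48 52 52 51 57 105 133 131 105 96 123 131 135 136 137 135
```

```bash
python3 -m jog '[{"travel":[-0.0008,0,0.0005],"twist":[0,0,0],"gripper":0.01},{"travel":[0.0003,0,0.0018],"twist":[0,0,0],"gripper":0.01},{"travel":[0,0,0],"twist":[0,0,0],"gripper":0.01},{"travel":[0,0,0],"twist":[0,0,0],"gripper":0.01}]'
python3 look.py v7
cat > prof.py <<'E'
from sp import *
import sys
np.set_printoptions(precision=2,suppress=True)
a,b=sys.argv[1:3]
print("moved in spat",((np.linalg.inv(np.load(a+".npy")@H))@(np.load(b+".npy")@H))[:3,3]*1e3)
g=cv2.cvtColor(cv2.imread(f"pics/{b}.png"),6)
for c in(312,318,324):print(c,' '.join(map(str,g[160:215,c])))
for r in range(180,198,4):print(r,' '.join(map(str,g[r,294:344])))
E
python3 prof.py v6 v7
```

```text
time: 17.25
ee_pos: [0.5601, 0.0896, 0.1143]
tcp_rot: [0.001, 0.988, 0.006, 0.152]
ft_force: [-0.2, -1.2, -1.7]
opening: 0.0191
finger_force: 78.6
[[ 0.9534  0.0114  0.3014  0.5601]
 [ 0.0119 -0.9999  0.0003  0.0896]
 [ 0.3014  0.0033 -0.9535  0.1143]] [ 0.1904  0.294   2.0808 -0.1259  0.4689  1.853 ] [-0.3025 -0.3532 -0.7805]
moved in spat [-1.19 -0.04 -2.06]
312 130 130 131 129 134 131 121 83 60 71 98 122 122 118 126 135 136 134 134 138 138 137 139 138 139 139 136 134 136 134 133 135 133 135 133 134 135 126 108 110 125 119 103 118 123 125 130 136 135 136 134 134 135 134 135
318 138 135 138 139 136 137 132 124 120 122 125 125 124 134 138 136 135 138 136 138 138 139 138 139 137 139 137 133 135 134 134 133 135 135 136 135 137 136 131 115 120 122 106 117 120 125 129 138 134 135 133 133 137 135 137
324 134 135 135 137 137 135 125 87 54 67 92 120 117 113 118 132 136 137 136 136 140 140 137 138 138 137 135 137 135 133 133 132 136 135 134 136 135 124 99 86 106 106 104 116 121 126 133 137 137 134 132 137 134 136 134
180 134 134 127 107 90 111 131 135 132 113 120 137 138 138 140 140 140 138 
[... 219 characters left out ...]
138 137 137 140 139 141 137 138 138 138 138 139 138 137 136 130 122 104 115 133 122 96 106 124 130 134 135 134
188 133 134 132 115 93 106 131 135 129 121 126 131 135 134 134 134 134 133 136 135 136 135 135 135 135 135 136 134 138 134 135 134 134 136 138 136 136 129 115 122 134 135 115 92 105 122 133 136 137 138
192 135 134 131 123 95 102 129 133 136 133 121 112 123 134 134 133 135 134 133 135 137 137 135 133 135 133 136 136 136 134 136 137 138 136 135 130 116 107 125 136 136 133 111 95 112 128 133 135 138 135
196 135 133 132 123 96 72 66 69 72 72 71 71 68 63 80 100 121 132 135 135 137 135 136 132 137 135 134 135 135 137 135 129 112 85 70 73 83 85 85 101 120 131 110 91 118 128 134 137 137 137
```

```bash
python3 -m jog '[{"travel":[0.0001,0,0.002],"twist":[0,0,0],"gripper":0.01},{"travel":[0.0003,0,0.001],"twist":[0,0,0],"gripper":0.01},{"travel":[0,0,0],"twist":[0,0,0],"gripper":0.01},{"travel":[0,0,0],"twist":[0,0,0],"gripper":0.01}]'
python3 look.py v8; python3 prof.py v7 v8
```

```text
time: 17.8
ee_pos: [0.5613, 0.0896, 0.1116]
tcp_rot: [0.001, 0.988, 0.006, 0.152]
ft_force: [-0.3, -0.1, -0.8]
opening: 0.0191
finger_force: 78.6
[[ 0.9534  0.0115  0.3014  0.5613]
 [ 0.0119 -0.9999  0.0003  0.0896]
 [ 0.3014  0.0033 -0.9535  0.1116]] [ 0.1898  0.3004  2.08   -0.127   0.4633  1.8538] [-0.4095  0.0522 -1.2566]
moved in spat [-0.48  0.   -2.97]
312 131 129 132 133 132 133 131 130 122 83 62 75 97 121 122 120 125 132 135 135 137 136 139 140 137 138 138 136 137 135 137 134 134 134 133 135 136 135 136 135 126 94 102 118 119 122 130 135 136 137 137 134 132 134 138
318 135 136 137 136 136 136 137 139 133 121 122 125 123 122 122 130 136 136 137 134 134 138 139 141 138 136 138 137 137 135 132 134 133 136 133 136 135 136 134 137 136 129 110 116 121 126 132 135 135 136 134 136 136 136 137
324 134 137 135 134 138 134 135 135 126 86 58 63 89 113 118 116 117 129 137 137 134 136 137 139 138 137 138 138 135 136 138 135 134 136 134 137 136 135 137 135 120 86 96 120 120 127 134 134 135 134 136 136 134 134 135
180 136 132 126 106 78 84 98 101 98 94 94 105 121 135 135 137 135 135 137 134
[... 223 characters left out ...]
139 139 136 138 138 139 138 139 140 139 136 135 118 102 119 130 123 97 104 125 129 134 138 136
188 134 132 129 116 90 104 133 130 122 125 130 132 136 137 135 137 138 139 137 139 136 136 135 137 137 136 140 138 137 136 135 137 136 137 136 136 136 132 122 113 123 134 115 92 106 124 133 135 138 137
192 133 135 131 121 94 106 132 136 126 117 119 129 135 133 135 134 132 135 134 135 133 134 132 134 133 137 133 135 134 137 134 134 137 133 136 133 135 122 107 121 138 134 109 97 114 129 135 135 135 138
196 133 133 137 125 101 92 120 134 136 135 124 111 119 128 135 135 133 133 136 134 135 134 137 137 135 136 137 136 137 134 136 135 133 138 134 125 107 110 130 138 136 131 109 97 120 130 135 135 137 134
```

```bash
python3 -m jog '[{"travel":[0.0004,0,0.002],"twist":[0,0,0],"gripper":0.01},{"travel":[0.0005,0,0.0019],"twist":[0,0,0],"gripper":0.01},{"travel":[0,0,0],"twist":[0,0,0],"gripper":0.01}]'
python3 look.py v9; python3 prof.py v8 v9
python3 -m jog '[{"travel":[0.0003,0,0.001],"twist":[0,0,0],"gripper":0.01},{"travel":[0.0003,0,0.001],"twist":[0,0,0],"gripper":0.01},{"travel":[0,0,0],"twist":[0,0,0],"gripper":0.01}]'
```

```text
time: 18.23
ee_pos: [0.5635, 0.0897, 0.1083]
tcp_rot: [0.001, 0.988, 0.006, 0.153]
ft_force: [-3.0, 0.1, 2.6]
opening: 0.0194
finger_force: 79.3
[[ 0.9534  0.0115  0.3016  0.5635]
 [ 0.0119 -0.9999  0.0003  0.0897]
 [ 0.3016  0.0033 -0.9534  0.1083]] [ 0.1891  0.3089  2.0779 -0.1282  0.4566  1.8545] [-2.4374  0.0637  2.4534]
moved in spat [-0.13  0.01 -4.01]
312 130 132 131 131 133 129 132 132 130 132 131 131 115 61 60 79 99 119 124 120 122 130 136 134 135 137 136 140 139 137 138 139 139 136 135 137 134 134 134 134 135 135 135 135 132 120 117 132 136 133 133 134 135 136 138
318 136 138 136 137 138 135 138 135 137 138 137 138 129 120 123 123 125 123 120 124 134 138 136 136 134 134 135 139 139 137 137 139 137 135 135 136 134 135 135 136 135 135 134 136 134 135 129 120 136 135 135 135 136 137 136
324 135 137 136 137 135 135 136 135 135 134 136 136 119 70 58 69 92 117 120 115 117 127 134 134 135 138 135 139 139 137 138 138 134 135 135 135 136 134 134 133 136 135 135 133 128 115 116 135 135 136 135 133 135 134 135
180 134 131 123 99 66 53 51 50 54 53 54 64 83 101 111 118 121 120 122 124 1
[... 355 characters left out ...]
7 140 138 139 139 138 139 139 139 140 140 138 137 139 137 138 137 137 140 139 140 141 140 140 140 138 142 130 108 112 133 117 99 108 124 132 134 137 136
192 133 133 130 121 92 103 133 123 119 127 135 137 137 138 138 136 136 139 139 139 138 137 139 137 137 140 136 135 138 138 134 139 137 139 135 137 136 135 126 115 113 123 116 100 110 126 134 137 138 135
196 134 132 132 124 97 94 123 133 125 115 123 133 133 135 134 136 136 135 134 135 135 135 134 134 134 133 135 134 135 135 136 133 134 137 134 134 135 133 120 113 127 133 110 94 117 128 134 136 136 137
time: 18.65
ee_pos: [0.5648, 0.0897, 0.1067]
tcp_rot: [0.001, 0.988, 0.006, 0.153]
ft_force: [-3.4, 0.7, 6.6]
opening: 0.019
finger_force: 79.7
```

```bash
python3 -m jog '[{"travel":[0.0003,0,0.001],"twist":[0,0,0],"gripper":0.01},{"travel":[0,0,0],"twist":[0,0,0],"gripper":0.01},{"travel":[0,0,0],"twist":[0,0,0],"gripper":0.01}]'
python3 look.py v10 | tail -3; python3 prof.py v9 v10
```

```text
time: 19.02
ee_pos: [0.5651, 0.0897, 0.1062]
tcp_rot: [0.001, 0.988, 0.006, 0.153]
ft_force: [-7.1, -1.0, 13.0]
opening: 0.0191
finger_force: 80.7
[[ 0.9534  0.0114  0.3016  0.5651]
 [ 0.0118 -0.9999  0.0003  0.0897]
 [ 0.3016  0.0033 -0.9534  0.1062]] [ 0.1885  0.3146  2.0761 -0.1289  0.4527  1.8549] [-7.7588 -0.2043 12.6758]
moved in spat [ 0.08 -0.01 -2.6 ]
312 130 131 127 132 131 131 131 130 129 129 131 128 132 131 129 104 60 66 78 98 119 124 122 124 127 135 136 135 137 136 138 140 139 137 139 139 138 134 134 135 134 131 136 135 135 136 136 134 128 114 135 136 135 133 138
318 137 138 136 136 136 134 136 138 137 136 137 136 137 138 135 125 121 119 126 126 126 123 124 132 136 137 135 136 137 136 139 138 139 138 137 139 138 135 134 135 135 134 134 134 135 135 134 136 136 127 120 133 134 137 134
324 136 136 137 139 138 135 136 137 136 138 133 135 134 138 136 118 61 55 71 91 119 118 115 115 123 137 136 137 134 138 138 140 136 139 136 137 136 135 135 136 135 132 135 138 134 135 134 137 125 114 132 134 136 134 138
180 130 134 125 103 67 49 51 53 51 49 51 53 51 57 60 80 98 108 119 125 12
[... 201 characters left out ...]
6 136 135 130 131 126 123 117 115 111 105 101 94 81 63 53 55 77 102 98 102 123 130 132 136 138
188 133 132 129 115 91 106 131 135 122 102 103 118 131 138 140 136 135 136 137 136 137 135 136 138 137 136 136 137 135 134 134 136 137 135 139 138 126 106 89 107 130 137 121 99 108 125 133 137 137 137
192 133 134 131 119 94 102 134 124 106 121 137 139 140 138 138 137 140 137 139 139 138 142 139 136 139 138 139 137 140 140 136 139 141 138 137 141 139 137 135 113 102 121 115 100 114 127 133 137 136 139
196 134 134 130 125 100 95 123 126 125 128 133 139 137 138 136 135 134 137 138 135 136 136 136 137 138 137 136 138 134 138 136 136 136 138 139 136 136 136 129 121 123 131 109 98 116 126 137 137 137 137
```

```bash
python3 -m jog '[{"travel":[-0.0019,0,0.0006],"twist":[0,0,0],"gripper":0.01},{"travel":[-0.0019,0,0.0006],"twist":[0,0,0],"gripper":0.01},{"travel":[-0.0019,0,0.0006],"twist":[0,0,0],"gripper":0.01},{"travel":[0,0,0],"twist":[0,0,0],"gripper":0.01}]'
python3 look.py v11 | tail -3; python3 prof.py v10 v11 | head -4
```

```text
time: 19.58
ee_pos: [0.5631, 0.0901, 0.1048]
tcp_rot: [0.0, 0.988, 0.006, 0.156]
ft_force: [-4.3, -0.9, 20.8]
opening: 0.0193
finger_force: 81.3
[[ 0.9514  0.0117  0.3076  0.5631]
 [ 0.0118 -0.9999  0.0014  0.0901]
 [ 0.3076  0.0023 -0.9515  0.1048]] [ 0.1901  0.3133  2.0852 -0.1338  0.4388  1.8613] [-5.1676  0.0347 20.768 ]
moved in spat [-2.37  0.44 -0.2 ]
312 132 129 133 132 132 131 130 133 130 132 116 67 52 57 78 109 119 120 119 128 132 135 133 133 139 139 138 137 139 136 140 135 137 133 135 136 135 134 136 134 135 134 133 126 112 116 130 134 137 135 136 135 134 137 132
318 135 134 135 136 133 135 135 135 135 135 129 120 120 122 123 125 121 124 131 136 136 135 134 135 135 136 140 139 137 137 140 134 135 136 135 134 135 134 136 136 135 134 135 134 136 122 120 132 136 132 132 134 134 135 135
324 137 135 136 135 134 136 135 137 135 135 125 88 73 92 107 120 119 116 119 128 135 132 132 135 136 138 139 136 137 137 135 136 136 134 134 136 135 134 134 134 135 134 132 133 117 111 133 135 134 135 135 135 134 135 135
```

```bash
python3 -m jog '[{"travel":[-0.002,0,0.0],"twist":[0,0,0],"gripper":0.01},{"travel":[-0.002,0,0.0002],"twist":[0,0,0],"gripper":0.01},{"travel":[0,0,0],"twist":[0,0,0],"gripper":0.01},{"travel":[0,0,0],"twist":[0,0,0],"gripper":0.01}]'
python3 look.py v12 | tail -3; python3 prof.py v10 v12 | head -4; python3 -c "from plant import *;s=get_state();print(s['moment'],s['tau'])"
```

```text
time: 20.12
ee_pos: [0.556, 0.0894, 0.1002]
tcp_rot: [0.001, 0.988, 0.006, 0.152]
ft_force: [-1.5, 0.3, -1.5]
opening: 0.0195
finger_force: 78.7
 [ 0.012  -0.9999  0.0001  0.0894]
 [ 0.3003  0.0035 -0.9538  0.1002]] [ 0.1916  0.3142  2.0968 -0.1362  0.4344  1.8654] [-2.0307  0.3234 -2.4151]
brass [310 191  14  12  74] [316.6486 195.9054]
moved in spat [-10.8   -0.12   0.29]
312 120 124 132 136 131 135 134 135 137 139 136 137 136 138 138 133 132 136 132 132 132 133 132 133 133 133 136 133 118 97 116 125 126 125 123 127 125 120 119 124 115 94 83 103 118 122 128 133 133 134 132 131 134 134 134
318 128 135 136 133 135 134 133 135 137 137 137 134 139 137 135 133 131 131 134 133 133 132 134 135 133 134 132 133 133 127 109 122 129 128 129 126 129 126 128 123 124 123 121 123 121 125 129 133 134 135 133 134 133 135 132
324 114 119 129 136 132 133 134 137 137 136 137 136 137 137 134 137 134 134 131 131 134 134 134 129 133 135 131 136 119 78 82 102 111 114 111 110 106 96 89 82 70 64 86 115 119 125 130 134 134 134 133 136 135 134 134
[ 0.04616679  0.48011548 -0.01772435] [-1.95378726e-01 -4.97790134e+01 -2.64590603e+01 -3.14157223e-01
 -2.30033509e+00  7.05131795e-03]
```

```bash
python3 -m jog '[{"travel":[-0.0019,0,0.0006],"twist":[0,0,0],"gripper":0.01},{"travel":[-0.0019,0,0.0006],"twist":[0,0,0],"gripper":0.01},{"travel":[-0.0019,0,0.0006],"twist":[0,0,0],"gripper":0.01},{"travel":[0,0,0],"twist":[0,0,0],"gripper":0.01}]'
python3 look.py v13 | tail -3; python3 prof.py v10 v13 | head -4
```

```text
time: 20.68
ee_pos: [0.5532, 0.0897, 0.0983]
tcp_rot: [0.001, 0.988, 0.006, 0.154]
ft_force: [4.4, -1.8, 2.3]
opening: 0.0193
finger_force: 79.0
 [ 0.3045  0.0029 -0.9525  0.0983]] [ 0.1933  0.3131  2.1068 -0.1415  0.4213  1.8724] [ 5.7818 -1.1217  2.5531]
brass [311 184  13  10  54] [317.4444 188.2963]
brass [314 194   8   3  13] [318.1538 195.3077]
moved in spat [-14.22   0.16   0.22]
312 136 138 136 136 135 135 136 134 133 133 134 132 132 134 132 134 131 132 131 133 129 111 70 84 114 123 124 126 123 122 122 120 119 116 103 82 83 112 128 124 126 120 108 114 117 123 129 133 133 133 130 132 131 136 129
318 137 137 135 136 134 137 135 136 135 129 133 134 133 131 132 136 132 132 131 132 133 136 123 102 125 128 129 128 127 129 128 127 124 125 126 124 121 123 125 135 134 125 110 114 119 125 127 133 134 132 132 133 133 135 132
324 136 137 138 136 135 135 136 135 132 131 132 134 132 134 134 135 132 136 134 134 135 117 70 73 104 116 116 119 115 114 109 109 106 104 89 69 81 116 127 133 131 125 112 114 118 125 132 133 135 134 132 132 131 134 132
```

```bash
python3 -m jog '[{"travel":[-0.0019,0,0.0006],"twist":[0,0,0],"gripper":0.01},{"travel":[-0.0010,0,0.0003],"twist":[0,0,0],"gripper":0.01},{"travel":[0,0,0],"twist":[0,0,0],"gripper":0.01},{"travel":[0,0,0],"twist":[0,0,0],"gripper":0.01}]'
python3 look.py v14 | tail -3; python3 prof.py v10 v14 | head -4
```

```text
time: 21.22
ee_pos: [0.5532, 0.0899, 0.0982]
tcp_rot: [0.0, 0.988, 0.006, 0.157]
ft_force: [9.5, -2.1, 6.7]
opening: 0.0192
finger_force: 79.4
 [ 0.0121 -0.9999  0.0016  0.0899]
 [ 0.3092  0.0022 -0.951   0.0982]] [ 0.194   0.3124  2.1104 -0.1448  0.4134  1.876 ] [ 8.1038 -3.1111  8.0702]
brass [311 183  14  14  85] [318.     189.2471]
moved in spat [-14.28   0.41   0.01]
312 138 137 136 138 137 135 134 133 134 134 135 131 131 133 132 134 135 130 132 135 120 80 61 76 100 118 121 123 121 119 120 114 109 101 86 66 85 127 129 127 127 123 118 118 120 124 129 132 135 134 131 131 135 133 130
318 137 137 136 136 135 136 136 134 134 133 133 134 132 135 134 133 132 132 131 133 133 134 117 106 129 129 127 127 129 126 128 126 125 126 123 123 123 118 116 132 136 131 121 115 120 125 131 136 132 132 133 131 133 134 132
324 138 135 134 133 137 137 132 132 134 134 134 133 131 131 133 133 134 132 131 135 130 106 73 93 114 120 121 118 118 117 118 116 115 116 104 82 80 109 128 132 128 123 115 115 120 124 132 135 134 132 134 134 132 132 131
```

Run:
```python
from sp import *
np.set_printoptions(precision=2,suppress=True)
Hi=np.linalg.inv(H);nn=H[:3,2]
S=lambda uv,z:(Hi@[*onplane("wrist",uv,(H@[0,0,z/1e3,1])[:3],nn,I4),1])[:3]*1e3
im=cv2.imread("pics/v14.png");hsv=cv2.cvtColor(im,cv2.COLOR_BGR2HSV)
g=cv2.cvtColor(im,6)
m=((hsv[...,1]>130)&(hsv[...,2]>90)&(abs(hsv[...,0].astype(int)-20)<10)).astype(np.uint8)[150:215,296:342]
k,l,st,ce=cv2.connectedComponentsWithStats(m)
for i in range(1,k):
    if st[i,4]>8:print("brass",st[i]+[296,150,0,0,0],ce[i]+[296,150])
for z in(2,5):print("pin",z,S((318,189.5),z))
for z in(13,15.5):print("head bottom",z,S((318,182.7),z), "slot edge rows", [proj("wrist",(H@[x/1e3,0,q/1e3,1])[:3],I4)[1] for x,q in((87,6),(55,6),(83.5+7.5,15.5),(83.5-7.5,15.5),(64.5,5),(60,2),(69,2))])
for r in(140,150,160,168,176):print(r,' '.join(map(str,g[r,294:344])))
print(' '.join(map(str,g[110:185,318])))
```

```text
brass [310 183  18  15 218] [318.36 189.4 ]
pin 2 [62.47 -0.09  2.  ]
pin 5 [64.39 -0.08  5.  ]
head bottom 13 [73.02 -0.03 13.  ] slot edge rows [np.float64(146.408719068291), np.float64(206.65404087879324), np.float64(146.957505075215), np.float64(179.73778067906957), np.float64(189.30235550326935), np.float64(193.7165013107124), np.float64(177.9560535270257)]
head bottom 15.5 [74.53 -0.02 15.5 ] slot edge rows [np.float64(146.408719068291), np.float64(206.65404087879324), np.float64(146.957505075215), np.float64(179.73778067906957), np.float64(189.30235550326935), np.float64(193.7165013107124), np.float64(177.9560535270257)]
140 130 133 135 135 135 135 133 133 133 135 135 135 135 136 137 135 135 135 137 136 134 133 136 134 134 135 135 135 134 134 131 134 132 135 134 135 133 136 133 133 135 132 135 134 134 135 132 130 131 131
150 133 130 131 129 131 129 128 131 128 129 127 117 88 51 58 80 106 114 120 119 122 123 122 119 122 121 121 119 123 120 120 119 116 109 105 111 120 123 124 123 125 126 128 131 131 132 134 130 129 129
160 131 131 131 128 130 129 128 126 114 114 136 138 136 135 136 139 138 137 138 137 136 138 137 135 137 135 135 140 138 133 138 139 137 137 138 135 138 137 135 136 125 112 119 129 129 132 131 131 129 130
168 130 127 114 100 109 125 129 125 120 125 132 131 131 133 133 134 132 133 134 133 134 133 131 131 134 133 131 133 135 130 134 136 132 133 133 134 135 131 135 136 121 113 117 106 103 116 128 131 132 134
176 132 127 123 107 93 116 130 133 134 130 118 102 111 125 131 132 134 135 135 131 134 134 132 132 132 134 134 133 134 133 134 133 132 133 134 136 129 124 109 103 124 136 117 98 109 122 125 133 134 132
133 132 133 134 134 131 132 133 132 131 133 132 133 133 130 130 130 120 120 124 132 134 132 130 131 132 133 134 138 133 134 132 129 133 133 127 106 99 121 124 122 123 130 133 135 131 132 132 131 138 137 137 136 136 135 136 136 134 134 133 133 134 132 135 134 133 132 132 131 133 133 134 117 106 129
```

The head now sits over the slot edges, with the neck at spatula x ≈ 82–83.5. The brass pin is centred in the hole at x ≈ 64.4 and fully visible, so the spatula looks seated. I'll relax the push, then release.

```bash
python3 -m jog '[{"travel":[0.0015,0,-0.0005],"twist":[0,0,0],"gripper":0.01},{"travel":[0.0013,0,-0.0004],"twist":[0,0,0],"gripper":0.01},{"travel":[0,0,0],"twist":[0,0,0],"gripper":0.01},{"travel":[0,0,0],"twist":[0,0,0],"gripper":0.01}]'
python3 look.py v15 | tail -3; python3 prof.py v14 v15 | head -1
```

```text
time: 21.78
ee_pos: [0.5531, 0.0897, 0.0983]
tcp_rot: [0.0, 0.988, 0.006, 0.154]
ft_force: [5.3, -1.7, 2.8]
opening: 0.0196
finger_force: 78.9
 [ 0.3045  0.0028 -0.9525  0.0983]] [ 0.1934  0.3131  2.1069 -0.1415  0.4211  1.8725] [ 6.5199 -1.7925  3.2735]
brass [312 184   9   8  33] [315.3939 186.7273]
brass [313 184  11  13  45] [319.1778 191.7556]
moved in spat [-0.01 -0.23  0.25]
```

```bash
python3 -m jog '[{"travel":[0.0015,0,-0.0005],"twist":[0,0,0],"gripper":0.01},{"travel":[0.0010,0,-0.0003],"twist":[0,0,0],"gripper":0.01},{"travel":[0,0,0],"twist":[0,0,0],"gripper":0.01}]'
python3 -m jog '[{"travel":[0,0,0],"twist":[0,0,0],"gripper":0.036},{"travel":[0,0,0],"twist":[0,0,0],"gripper":0.036},{"travel":[0,0,0],"twist":[0,0,0],"gripper":0.036}]'
python3 look.py v16; python3 prof.py v14 v16
```

```text
time: 22.2
ee_pos: [0.5531, 0.0895, 0.0985]
tcp_rot: [0.001, 0.988, 0.006, 0.152]
ft_force: [2.0, -0.3, -0.8]
opening: 0.0192
finger_force: 78.8
time: 22.58
ee_pos: [0.5533, 0.0895, 0.0986]
tcp_rot: [0.001, 0.988, 0.006, 0.152]
ft_force: [-0.5, -0.2, 0.5]
opening: 0.0362
finger_force: 0.0
[[ 0.9536  0.0115  0.3008  0.5533]
 [ 0.012  -0.9999  0.0002  0.0895]
 [ 0.3008  0.0034 -0.9537  0.0986]] [ 0.1928  0.3135  2.1035 -0.139   0.4277  1.8694] [-0.0248 -0.799  -0.1756]
brass [310 185  14  13  76] [316.6316 190.1974]
moved in spat [ 0.33 -0.48  0.51]
312 137 136 137 134 136 136 134 133 137 130 131 131 132 133 135 132 132 135 132 132 135 129 101 80 105 124 125 126 124 125 125 123 120 122 121 105 89 98 122 127 126 120 111 115 117 124 130 133 131 135 132 133 134 134 133
318 135 137 139 136 137 133 134 132 135 135 132 131 131 134 132 132 134 130 133 134 135 136 134 118 104 127 128 126 128 128 126 126 126 124 123 121 123 123 125 129 135 127 110 115 120 123 129 134 133 133 135 131 133 135 134
324 135 137 137 137 134 137 137 135 135 134 134 132 132 131 131 132 133 132 130 134 134 125 91 63 77 
[... 332 characters left out ...]
1 99 65 50 51 56 50 57 52 50 51 50 55 62 87 105 121 125 122 110 101 104 108 113 118 121 105 77 57 50 49 52 54 52 51 53 51 55 102 131 109 95 115 125 131 135 134
188 134 129 131 124 104 70 47 51 50 53 50 57 51 48 62 96 119 124 124 128 127 128 129 128 128 130 128 124 122 119 112 107 85 54 48 50 53 49 53 51 63 110 131 107 96 119 127 131 134 134
192 131 132 131 128 108 79 51 52 52 54 51 52 54 52 59 77 99 113 120 125 125 125 126 127 126 123 123 127 123 115 92 84 67 53 49 52 54 53 55 52 68 110 118 94 103 124 130 134 135 133
196 132 133 133 127 115 87 64 67 72 69 71 69 69 70 69 72 68 72 89 112 122 123 123 123 123 122 123 118 106 85 63 58 59 60 61 61 63 60 61 62 86 114 118 101 105 125 128 135 136 136
```

```bash
python3 -m jog '[{"travel":[-0.002,0,-0.006],"twist":[0,0,0],"gripper":0.04},{"travel":[-0.004,0,-0.012],"twist":[0,0,0],"gripper":0.04},{"travel":[-0.008,0,-0.025],"twist":[0,0,0],"gripper":0.04},{"travel":[-0.01,0,-0.04],"twist":[0,0,0],"gripper":0.04},{"travel":[0,0,0],"twist":[0,0,0],"gripper":0.04}]'
python3 look.py v17
python3 - <<'E'
from sp import *
np.set_printoptions(precision=2,suppress=True)
# predicted pixels if spatula stayed where it was at release
W=np.load("v16.npy")@H;T=np.load("v17.npy")
for nm,q in dict(slot=(87,0,6),hole55=(55,0,6),L=(64.5,9.25,6),R=(64.5,-9.25,6),pin=(64.5,0,5),headc=(83.5,0,15.5),handleend=(50,0,14)).items():print(nm,proj("wrist",(W@[*(np.array(q)/1e3),1])[:3],T))
g=cv2.cvtColor(cv2.imread("pics/v17.png"),6)
a=cv2.imread("pics/side.png");b=capture("side");c=capture("scene");cv2.imwrite("pics/side2.png",b);cv2.imwrite("pics/scene2.png",c)
for n,x,y in(("scene",cv2.imread("pics/scene.png"),c),("side",a,b)):
    d=(cv2.absdiff(x,y).max(2)>45).astype(np.uint8);k,l,st,ce=cv2.connectedComponentsWithStats(cv2.morphologyEx(d,cv2.MORPH_OPEN,np.ones((2,2))))
    print(n,[(st[i].tolist()) for i in range(1,k) if st[i,4]>25])
E
```

```text
time: 23.25
ee_pos: [0.5058, 0.0895, 0.1737]
tcp_rot: [0.0, 0.988, 0.006, 0.155]
ft_force: [1.0, 0.6, -0.5]
opening: 0.0402
finger_force: 0.0
[[ 0.9521  0.0117  0.3055  0.5058]
 [ 0.0119 -0.9999  0.0013  0.0895]
 [ 0.3055  0.0024 -0.9522  0.1737]] [ 0.2145  0.1179  2.1414 -0.1162  0.5823  1.8606] [0.5892 0.5735 0.2258]
brass [314 127   8   7  28] [318.1429 129.8929]
brass [156 128   7   4  11] [158.9091 129.    ]
brass [158 132   5   3  10] [160.1 133.2]
slot [318.29  99.02]
hole55 [318.24 142.  ]
L [305.75 129.99]
R [330.75 129.97]
pin [318.25 129.49]
headc [318.35 108.07]
handleend [318.28 152.55]
scene [[151, 0, 19, 3, 51], [271, 0, 9, 22, 69], [275, 3, 22, 45, 618], [356, 35, 44, 11, 116], [357, 46, 18, 9, 50], [236, 48, 35, 13, 303], [378, 49, 17, 5, 40], [346, 56, 52, 42, 964], [285, 79, 12, 18, 55], [266, 99, 52, 67, 1683], [344, 99, 27, 20, 297], [344, 115, 14, 8, 41], [351, 128, 10, 8, 59], [285, 166, 41, 49, 514], [277, 210, 25, 17, 115], [97, 240, 41, 19, 240], [348, 245, 35, 27, 388], [131, 254, 23, 7, 89], [99, 260, 14, 9, 57], [110, 261, 22, 13, 107], [112, 264, 55, 55, 815], [28, 267, 55, 55, 523], [72, 271, 23, 36, 221], [50, 283, 27, 32, 130], [61, 282, 49, 81, 1440], [60, 311, 6, 11, 29]]
side [[365, 0, 21, 6, 106], [232, 2, 25, 10, 63], [342, 5, 14, 6, 56], [232, 7, 36, 38, 1015], [230, 41, 17, 14, 129], [353, 58, 32, 5, 67], [342, 65, 43, 9, 237], [267, 75, 18, 18, 122], [354, 75, 9, 4, 34], [325, 76, 74, 81, 2663], [251, 89, 35, 16, 207], [0, 95, 4, 18, 50], [256, 97, 48, 79, 1310], [31, 137, 42, 18, 201], [3, 140, 12, 7, 38], [35, 142, 25, 10, 62], [0, 148, 15, 21, 154], [22, 149, 49, 63, 803], [294, 189, 39, 37, 405], [0, 192, 7, 11, 43], [8, 203, 11, 8, 41], [279, 223, 7, 13, 46], [294, 278, 45, 13, 464], [265, 281, 4, 15, 48], [286, 283, 6, 13, 42]]
```

```bash
python3 -c "
from plant import order;print(order.job_done())"
```

```text
the job is handed in; nothing more can be done
None
```

I hung the spatula on the small peg and handed the job in at about 23 s. The pictures show the peg's neck at the end of the slot, the latch pin up inside the wide hole and the gripper clear, but the verdict was not reported back.

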